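Load and lock a pin bar in the microscope inspection fixture

ROBOT

A 6-joint arm with a two-finger parallel gripper is mounted at the origin on the work surface. World frame = base frame: x ahead of the robot, y to its left, z up, the work surface at z = 0. Lengths are in m, angles in degrees, forces in N, time in s.
With the tool pointing down it reaches from about 0.35 to 0.85 m from the base axis. Payload 8.1 kg.
Tool frame: the origin (TCP) lies on the front face of the gripper's body, between the roots of the fingers; the fingertips stand 73 mm ahead of it and the grasp point (between the pads) lies 54 mm ahead of it; z points along the fingers, y is the line along which they close (so a half turn about z gives the same grasp; the last joint's range is limited). The gripper opens to 85 mm and grips with 20 to 120 N. Pads are 22 mm wide; open, the fingers measure 114 mm over their backs; the gripper's body (76 mm by 85 mm) begins 54 mm behind the grasp point. The pads swing forward as they close: fully open they stand 13 mm farther back than shut.
Start: joints at [63.461, 7.471, 85.268, -0, 87.261, -4.893], TCP at [0.221, 0.558, 0.304] pointing down, gripper open.
Joint ranges: [-169.43, 169.43], [-51.17, 129.36], [1.28, 143.12], [-76.62, 256.62], [0, 156.53], [-152.29, 152.29]. Speed limits (degrees/s): [136.94, 136.94, 159.86, 180, 180, 180].

INTERFACE

Orientations are given as a 3x3 rotation matrix whose columns are the frame's x, y, z axes.
In Python, from bench import ctrl gives the robot as it stands.
- The arm moves only by the tool play_rows, never from a script. Its argument "targets" is a list of rows, each an object of numbers: "dx", "dy", "dz": the shift along the tool's x, y, z as a fraction of full scale; "wx", "wy", "wz": the turn, a rotation vector about the tool's x, y, z as a fraction of full scale; "claw": the opening, from -1 (shut) to 1 (fully open). A call has exactly 10 rows; each row shifts and turns the commanded pose from where the row before left it, along the tool's axes as they then stand; what a row does not reach is not made up. Full scale, the value 1, is 30 cm for a shift and pi/2 rad for a turn. A row lasts 1/10 s, in which the tool goes at most 50 mm and 8.59 degrees, less where a joint would pass 70% of its speed; a pose out of reach is approached as far as the arm can. A call with a number of a shift or a turn outside -1 to 1 is refused whole. A call with a gripper value outside its range is refused whole. The fingers move at their own pace and stop on an object; "grip_force" is the grip in N (left out, the last holds). Time passes only in rows, so rows that do not move let the fingers close, or fill a call up. It gives the time, the measured TCP pose, the force, the opening and the grip force at its end, in the units of the state.
- ctrl.get_state(): the state, without advancing time (a new reading comes with each control period).
- ctrl.snapshot(name): name is "side" or "top"; returns the picture (420x560x3 uint8, red, green, blue); there is no depth.
- ctrl.camera_model(name): a dict with "vfov" (degrees; the focal length in pixels is half the picture's height over the tangent of half this angle, whatever the lens; pixels are square), "cx", "cy" (the principal point, pixels), "R" (3x3) and "t" (3): a world point X has camera coordinates R X + t. Camera axes: x right, y down, z forward; pixel columns grow to the right and rows downward; lengths in m; the calibration is good to about 2 mm. A picture is of the moment at which its call begins. camera_model takes no time and is no camera call.
- ctrl.finish_job(): hands the job in; it is judged then, once.
The state is a dict: "t": time; "joint_pos": joint angles; "qvel": joint speeds; "tau": joint torques, N m; "tool_pos": TCP position; "tcp_rot": TCP orientation; "ft_force": force on the tool from outside, world axes, zero at the start; "wrist_torque": the same for the moment, N m; "gripper_width": finger opening in m; "gripper_force": force on a finger pad.
Only numpy, scipy, OpenCV 4.12 (cv2) and the standard library are available. Lean on these libraries where they do the work, as an engineer would, in place of code of your own. Each camera call takes 0.05 s, during which the arm holds its last target. There are 200 camera calls.

TASK

Load the long pin bar from the tray into the inspection fixture: set it down in the open trough with its tongue towards the bridge, let go, take it again near its rear end and slide it under the bridge until it is home against the stop. Then lay the long lock block flat in the space left behind the bar, and swing the strap fully closed over the block. Leave the spare bar, the short block and the other things on the bench where they are.

Things in the scene. Friction and masses are not known exactly. Their poses are not given: they have to be found in the camera images.
- pin_bar: long steel pin bar to load, 110 (x) x 26 (y) x 22 mm, 0.3-0.6 kg, five low round pin heads on top (2 mm proud). Front end (+x): tongue 16 mm wide, 10 mm long; rear end (-x) plain. Lower side edges bevelled 2 mm. Origin: centre of its underside, z up. Lies in either recess of the tray, underside 10 mm above the bench; there only its middle can be gripped, in the finger trough.
- bar_nose (a point): centre of the tongue's front face: 55 mm ahead (+x) of the bar's origin, 11 mm above its underside.
- tray: grey fitted tray, fixed, 150 (x) x 146 (y) x 30 mm, origin at the centre of its underside. Two recesses along x, 114 x 29 mm, centred at y = +36 and -36 mm, floor 10 mm above the bench. A finger trough 36 mm wide (x = -18 to 18) crosses the tray along y, down to the same floor. Bars stand 2 mm proud of the tray.
- fixture: steel inspection fixture, fixed, 226 (x) x 76 (y) mm, origin at the centre of its underside; x is the direction in which the bar is pushed. A straight trough along x: floor 14 mm above the bench, 30 mm wide, open on top from the end block (upright face at x = -91 mm, top 40 mm above the bench) to the bridge at x = 27; side rails only 5 mm high (top 19 mm above the bench), 8 mm thick.
- bridge_mouth (a point): middle of the bridge's entrance on the trough floor, at fixture x = 27 mm. The bridge, with a viewing window, covers x = 27 to 93 mm, 66 mm wide, top 47 mm above the bench; passage 30 wide, 25 mm high, ending at the fixed stop face at x = 93 mm. Home: tongue against the stop, so the bar's origin is at fixture x = 38 mm.
- trough_middle (a point): middle of the open trough on its floor, fixture x = -32 mm: the bar set down with its origin here has 4 mm to spare at each end.
- block_place (a point): on the trough floor, fixture x = -54 mm: middle of the 74 mm long space left between the bar at home and the end block.
- lock_block: long plain steel lock block: 70 (x) x 26 (y) x 24 mm, 0.2 to 0.45 kg, origin at the centre of its underside, lying flat on the bench; either end may lead. Lower edges bevelled (3 mm at the ends, over 8 mm of height; 2 mm along the sides, over 4 mm). Seated in the trough its top is 38 mm above the bench.
- strap (a joint): angle of the swing strap, rad: 0 = fully closed (own end stop), lying along the trough over the lock block; grows counter-clockwise from above, opening to the fixture's +y side, at most 2.5. Starts well open. Upright pivot on the end block at fixture x = -102 mm, y = 0. Light friction (1 N at the grip), stays where left. Strap 20 mm wide, 40 to 48 mm above the bench, 2 mm over the block.
- strap_knob (a point): middle of the black upright grip at the strap's free end, 56 mm from the pivot: a round pin 14 mm across, 48 to 74 mm above the bench (this point at 61 mm).
- spare_bar: the shorter spare bar in the other recess of the tray: 90 x 26 x 22 mm steel, three square keys on top. Leave it.
- short_block: plain steel block like the lock block but only 44 mm long (44 x 26 x 24 mm), too short for the fixture. Leave it.
- caliper: vernier caliper lying flat, about 150 mm long. Bystander.
- loupe: black eye loupe standing on the bench, 34 mm across, 34 mm high. Bystander.
- v_block: steel V-block, 45 x 40 x 34 mm. Bystander.
- screwdriver: screwdriver with black handle, 150 mm long, lying. Bystander.
- square: small machinist's square lying flat, about 100 x 60 mm. Bystander.
- screw_jar: small glass jar with black lid, 48 mm across, 55 mm high. Bystander.
Things that resemble listed ones, but are neither listed nor needed, are in the scene too. Leave any green look-alike of the lock_block alone.

How it is judged (in metres and radians):
On the way, in this order (a step that is already met when the one before it is completed fails the run):
1. the pin bar lies flat in the trough, tongue towards the bridge, let go, still well short of home (y of pin_bar in the frame of fixture between -0.004 and 0.004 m and z of pin_bar in the frame of fixture below 0.017 m and angle between the x axis of pin_bar and the x axis of fixture, either way round below 0.08 rad and angle between pin_bar's own z axis and vertical below 0.06 rad and x of bar_nose in the frame of fixture between -0.01 and 0.075 m and contact force between the fingers and pin_bar below 0.1 N), for 0.1 s.
2. the pin bar is home: tongue within 4 mm of the stop, flat in the trough (y of pin_bar in the frame of fixture between -0.004 and 0.004 m and z of pin_bar in the frame of fixture below 0.017 m and angle between the x axis of pin_bar and the x axis of fixture, either way round below 0.08 rad and angle between pin_bar's own z axis and vertical below 0.06 rad and x of bar_nose in the frame of fixture above 0.089 m), for 0.2 s.
3. the lock block lies flat in the trough behind the bar, let go, with the bar still home (all of step 2 and x of lock_block in the frame of fixture between -0.06 and -0.048 m and y of lock_block in the frame of fixture between -0.004 and 0.004 m and z of lock_block in the frame of fixture below 0.017 m and angle between lock_block's own z axis and vertical below 0.06 rad and angle between the x axis of lock_block and the x axis of fixture, either way round below 0.12 rad and contact force between the fingers and lock_block below 0.1 N), for 0.2 s.
At the end, for the whole second after the job is handed in: The pin bar lies flat in the trough under the bridge, tongue within 4 mm of the stop; the lock block lies flat on the trough floor behind it (within 6 mm of its place lengthwise, 4 mm sideways); the strap is closed over it to within 0.10 rad; bar and block are at rest (all of step 2 and x of lock_block in the frame of fixture between -0.06 and -0.048 m and y of lock_block in the frame of fixture between -0.004 and 0.004 m and z of lock_block in the frame of fixture below 0.017 m and angle between lock_block's own z axis and vertical below 0.06 rad and angle between the x axis of lock_block and the x axis of fixture, either way round below 0.12 rad and value of joint strap below 0.1 rad and linear speed of each of pin_bar, lock_block below 0.01 m/s); the robot touches nothing.
It fails at once if the spare bar is moved by more than 25 mm (distance of spare_bar from where it was at the start of the episode above 0.025 m).
It fails at once if the short block is moved by more than 25 mm (distance of short_block from where it was at the start of the episode above 0.025 m).
It fails at once if another thing on the bench is moved by more than 25 mm (distance of any of caliper, loupe, v_block, screwdriver, square, screw_jar from where it was at the start of the episode above 0.025 m).
It also fails if it takes over 72 s, if anything falls off the work surface, if the arm or the gripper's body presses on something with over 40 N, if the wrist force passes 120 N, or if a joint passes its speed limit or range.

## Working session

There is one attempt and no reset: what is moved stays moved. The work goes in short steps, Python scripts to look and compute and a tool call to move; the robot and the scene stay as the last step left them, time stands still between calls to the robot, and variables do not carry over. Pictures are saved under pics/ and viewed, at most 10 in all, crops included, and the job is handed in when it is done.

Besides the shell and the picture viewer there is one more tool, called after ">>>" by a JSON object that holds its "op" and its "data". play_rows: Moves the arm, as the interface text tells. Its arguments: {"type":"object","properties":{"targets":{"type":"array"},"grip_force":{"type":"number"}},"required":["targets"]}

```bash
mkdir -p pics; ls
python3 - <<'E'
from bench import ctrl
import cv2
for n in("side","top"):
    im=ctrl.snapshot(n); cv2.imwrite(f"pics/{n}0.png",cv2.resize(im[:,:,::-1],(800,600),interpolation=cv2.INTER_CUBIC))
    print(n,ctrl.camera_model(n))
s=ctrl.get_state();print(s)
E
```

```text
pics
side {'vfov': 48.091544937840624, 'cx': 269.3597319048289, 'cy': 205.2967032568556, 'R': array([[ 0.98774052, -0.15555695, -0.01306532],
       [-0.09644829, -0.5423179 , -0.83461909],
       [ 0.12274524,  0.82564722, -0.55067257]]), 't': array([-0.53400642,  0.17001444,  0.98202501])}
top {'vfov': 48.629207132469986, 'cx': 278.7481144187544, 'cy': 206.3964465726952, 'R': array([[-0.01899971, -0.99980991, -0.00437736],
       [-0.99726555,  0.01926373, -0.07134656],
       [ 0.07141732,  0.00300983, -0.99744198]]), 't': array([0.08641033, 0.56270152, 1.32366071])}
{'t': 0.1, 'joint_pos': array([ 6.34633592e+01,  7.51172987e+00,  8.53229868e+01, -5.75607160e-04,
        8.72611398e+01, -4.89385408e+00]), 'qvel': array([-0.09655532, -0.1075594 , -0.07693453,  0.10607795, -0.08091417,
       -0.05768953]), 'tau': array([ 1.85690107e-03, -5.70961940e+01, -5.01937580e+01, -2.37501226e-04,
        8.31503829e-03,  8.18088006e-05]), 'tool_pos': array([0.22111475, 0.55737204, 0.30293984]), 'tcp_rot': array([[-9.29501454e-01,  3.68817709e-01, -7.38473257e-04],
       [ 3.68818424e-01,  9.29500251e-01, -1.50123990e-03],
       [ 1.32727217e-04, -1.66776721e-03, -9.99998600e-01]]), 'ft_force': array([-0.2017041 , -0.08516517, -0.37689952]), 'wrist_torque': array([ 0.01699123, -0.05231995, -0.00996151]), 'gripper_force': 0.0, 'gripper_width': 0.08537020268854997}
```

View pics/top0.png

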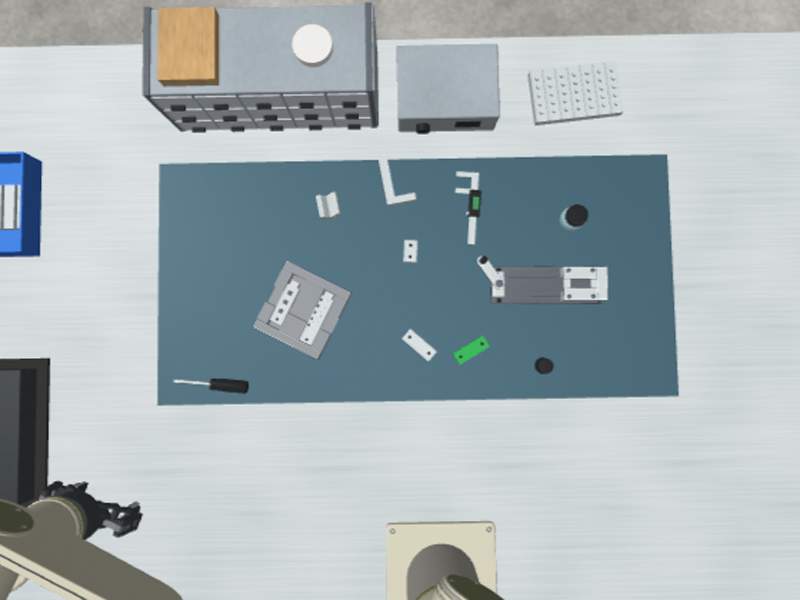

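View pics/side0.png

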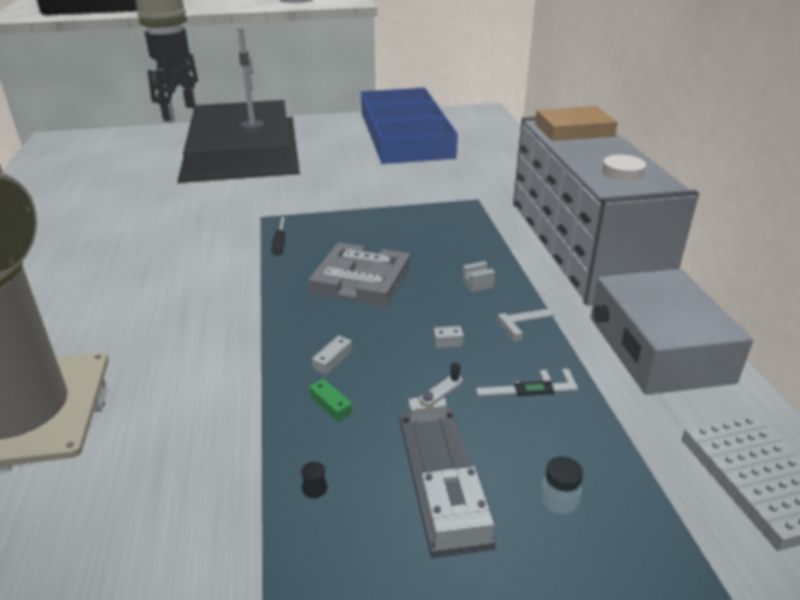

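The top view shows, in 800x600 pixels, the tray at about (302,310) with the long five-pin bar at (318,318). The lock block is at (419,345), the fixture spans (490–607, 285) with the bridge to the right, and the strap knob is at (483,260). I'll enlarge these.

Run:
```python
from bench import ctrl
import cv2
im=ctrl.snapshot("top")[:,:,::-1]
a=cv2.resize(im[178:262,172:312],None,fx=5.7,fy=5.7,interpolation=cv2.INTER_CUBIC);cv2.imwrite("pics/a.png",a)
b=cv2.resize(im[172:220,328:432],None,fx=7.6,fy=7.6,interpolation=cv2.INTER_CUBIC);cv2.imwrite("pics/b.png",b)
```

```text
(no output)
```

View pics/a.png

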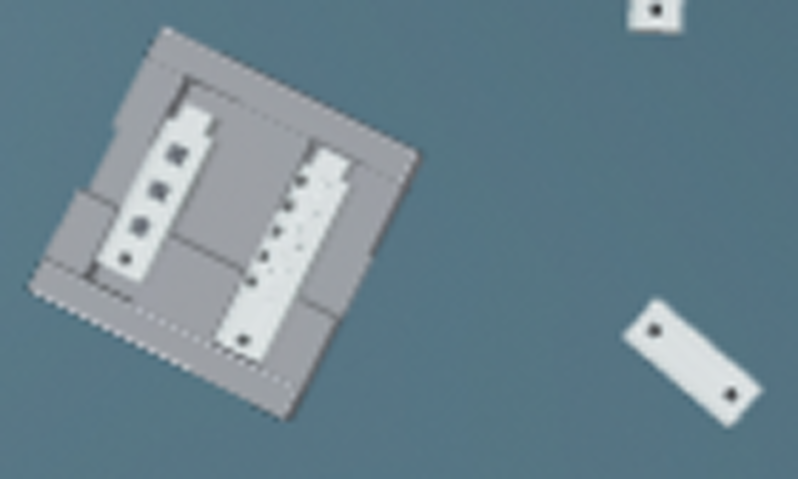

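View pics/b.png

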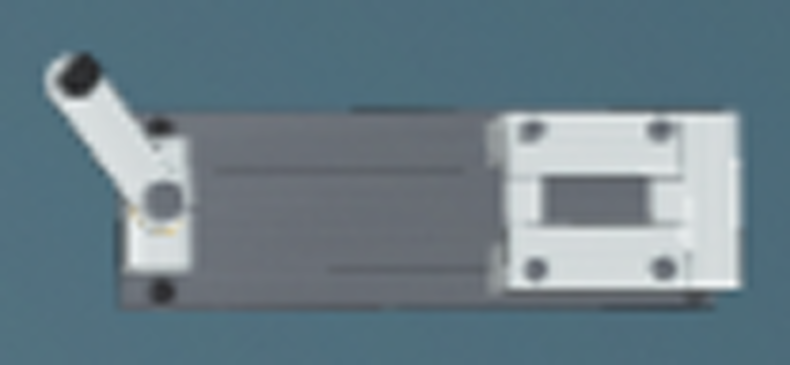

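The first crop shows the pin bar's tongue end at (336,154) and its rear corners at (217,340) and (263,360). The lock block corners are (655,297), (763,388), (730,428) and (622,335). The second crop shows the bridge entrance edge at column 505 with rows 113–290, the end-block face at column 190, the pivot at (163,200) and the knob top at (80,74).

```bash
cat > h.py <<'E'
import numpy as np
from bench import ctrl
def px2w(n,p,z):
    c=ctrl.camera_model(n);f=210/np.tan(np.radians(c['vfov']/2));R=np.array(c['R']);t=np.array(c['t'])
    d=R.T@np.array([(p[0]-c['cx'])/f,(p[1]-c['cy'])/f,1]);o=-R.T@t
    return o+d*(z-o[2])/d[2]
def w2px(n,X):
    c=ctrl.camera_model(n);f=210/np.tan(np.radians(c['vfov']/2))
    q=np.array(c['R'])@X+c['t'];return q[:2]/q[2]*f+[c['cx'],c['cy']]
def st():
    s=ctrl.get_state();R=s['tcp_rot'];print('t',round(s['t'],2),'tcp',s['tool_pos'].round(4),'ang y',round(np.degrees(np.arctan2(R[1,1],R[0,1])),2),'zaxis',R[:,2].round(4),'F',s['ft_force'].round(1),'w',round(s['gripper_width'],4),'gf',round(s['gripper_force'],1),'q',s['joint_pos'].round(1))
    return s
E
python3 - <<'E'
from h import *
A=lambda x,y,z:px2w("top",((x+.5)/5.7-.5+172,(y+.5)/5.7-.5+178),z)
B=lambda x,y,z:px2w("top",((x+.5)/7.6-.5+328,(y+.5)/7.6-.5+172),z)
def pr(k,v):print(k,np.round(v*1000,1))
ang=lambda d:np.degrees(np.arctan2(d[1],d[0]))
T=[A(*p,.03) for p in((165,27),(420,153),(293,418),(30,290))]
pr('tray',np.mean(T,0));print([np.linalg.norm(T[i]-T[i-1]).round(4) for i in range(4)],ang(T[0]-T[3]),ang(T[1]-T[2]),ang(T[0]-T[1]),ang(T[3]-T[2]))
r=(A(217,340,.032)+A(263,360,.032))/2;n=(A(320,148,.032)+A(352,160,.032))/2
pr('bar rear',r);pr('nose',n);print(np.linalg.norm(n-r),ang(n-r));pr('mid',(n+r)/2)
L=[A(*p,.024) for p in((655,297),(763,388),(730,428),(622,335))]
pr('block',np.mean(L,0));print([np.linalg.norm(L[i]-L[i-1]).round(4) for i in range(4)],ang(L[1]-L[0]),ang(L[2]-L[3]))
for k,p in dict(ent1=(505,113,.047),ent2=(505,290,.047),r1=(740,112,.047),r2=(742,290,.047),eb1=(190,137,.04),eb2=(190,272,.04),piv=(163,200,.05),win1=(542,175,.047),win2=(650,225,.047),knob=(80,74,.074),rail1a=(220,171,.019),rail1b=(460,171,.019),rail2a=(330,268,.014),rail2b=(480,268,.014)).items():pr(k,B(*p))
c=ctrl.camera_model('top');pr('cam',-np.array(c['R']).T@c['t'])
E
```

```text
tray [538.4 269.2  30. ]
[np.float64(0.1485), np.float64(0.1443), np.float64(0.1471), np.float64(0.1474)] -27.58978779834138 -26.401362472729065 62.60158805116511 63.16560869235266
bar rear [473.8 263.   32. ]
nose [571.2 213.8  32. ]
0.10919440819642119 -26.791934558338962
mid [522.5 238.4  32. ]
block [463.5  36.4  24. ]
[np.float64(0.0253), np.float64(0.0709), np.float64(0.026), np.float64(0.0715)] -131.2101288128945 -131.77134335496118
ent1 [ 612.8 -252.8   47. ]
ent2 [ 546.6 -250.4   47. ]
r1 [ 611.5 -340.5   47. ]
r2 [ 544.9 -338.5   47. ]
eb1 [ 606.9 -136.    40. ]
eb2 [ 556.  -134.5   40. ]
piv [ 582.4 -123.7   50. ]
win1 [ 589.3 -265.7   47. ]
win2 [ 569.8 -305.2   47. ]
knob [627.3 -91.1  74. ]
rail1a [ 595.8 -150.4   19. ]
rail1b [ 594.  -241.8   19. ]
rail2a [ 558.3 -192.    14. ]
rail2b [ 557.2 -249.2   14. ]
cam [ 468.3   71.6 1360.8]
```

```bash
cat >> h.py <<'E'
def plan(x,y,z,yaw):
    "needed turn wz (units, total) and then shifts (units, total) in tool axes after the turn"
    s=st();R=s['tcp_rot'];cur=np.degrees(np.arctan2(R[1,1],R[0,1]))
    d=(yaw-cur+180)%360-180
    a=np.radians(yaw);ty=np.array([np.cos(a),np.sin(a),0]);tz=np.array([0,0,-1.]);tx=np.cross(ty,tz)
    e=np.array([x,y,z])-s['tool_pos']
    print('mm',(e*1000).round(1),'wz',round(-d/90,4),'dx,dy,dz',(np.array([e@tx,e@ty,e@tz])/.3).round(4))
E
python3 -c "
from h import *
plan(.5224,.2378,.2,63)"
```

```text
t 0.15 tcp [0.2211 0.5574 0.3031] ang y 68.36 zaxis [-7.0e-04 -1.4e-03 -1.0e+00] F [-0.2 -0.2  0.1] w 0.0853 gf 0.0 q [63.5  7.5 85.3  0.  87.3 -4.9]
mm [ 301.3 -319.6 -103.1] wz 0.0595 dx,dy,dz [-1.3784 -0.4933  0.3435]
```

>>> {"op": "play_rows", "data": {"targets": [{"dx":0,"dy":0,"dz":0.03,"wx":0,"wy":0,"wz":0.0595,"claw":0.2},{"dx":-0.12,"dy":-0.043,"dz":0.035,"wx":0,"wy":0,"wz":0,"claw":0.2},{"dx":-0.12,"dy":-0.043,"dz":0.035,"wx":0,"wy":0,"wz":0,"claw":0.2},{"dx":-0.12,"dy":-0.043,"dz":0.035,"wx":0,"wy":0,"wz":0,"claw":0.2},{"dx":-0.12,"dy":-0.043,"dz":0.035,"wx":0,"wy":0,"wz":0,"claw":0.2},{"dx":-0.12,"dy":-0.043,"dz":0.035,"wx":0,"wy":0,"wz":0,"claw":0.2},{"dx":-0.12,"dy":-0.043,"dz":0.035,"wx":0,"wy":0,"wz":0,"claw":0.2},{"dx":-0.12,"dy":-0.043,"dz":0.035,"wx":0,"wy":0,"wz":0,"claw":0.2},{"dx":-0.12,"dy":-0.043,"dz":0.035,"wx":0,"wy":0,"wz":0,"claw":0.2},{"dx":-0.12,"dy":-0.043,"dz":0.035,"wx":0,"wy":0,"wz":0,"claw":0.2}], "grip_force": 40}}

```text
t: 1.15
tool_pos: [0.458, 0.3058, 0.1998]
tcp_rot: [[-0.891, 0.454, -0.0], [0.454, 0.891, -0.0], [0.0, -0.0, -1.0]]
ft_force: [0.8, 0.0, 0.6]
gripper_width: 0.0512
gripper_force: 0.0
```

```bash
python3 -c "
from h import *
plan(.5224,.2378,.14,63)"
```

```text
t 1.15 tcp [0.458  0.3058 0.1998] ang y 63.0 zaxis [-2.e-04 -1.e-04 -1.e+00] F [0.8 0.  0.6] w 0.0512 gf 0.0 q [ 28.4   4.1  99.9   0.   75.9 -34.6]
mm [ 64.4 -68.  -59.8] wz 0.0 dx,dy,dz [-0.2942 -0.1045  0.1994]
```

>>> {"op": "play_rows", "data": {"targets": [{"dx":-0.1,"dy":-0.035,"dz":0.05,"wx":0,"wy":0,"wz":0,"claw":0.2},{"dx":-0.1,"dy":-0.035,"dz":0.05,"wx":0,"wy":0,"wz":0,"claw":0.2},{"dx":-0.095,"dy":-0.035,"dz":0.05,"wx":0,"wy":0,"wz":0,"claw":0.2},{"dx":0,"dy":0,"dz":0.05,"wx":0,"wy":0,"wz":0,"claw":0.2},{"dx":0,"dy":0,"dz":0,"wx":0,"wy":0,"wz":0,"claw":0.2},{"dx":0,"dy":0,"dz":0,"wx":0,"wy":0,"wz":0,"claw":0.2},{"dx":0,"dy":0,"dz":0,"wx":0,"wy":0,"wz":0,"claw":0.2},{"dx":0,"dy":0,"dz":0,"wx":0,"wy":0,"wz":0,"claw":0.2},{"dx":0,"dy":0,"dz":0,"wx":0,"wy":0,"wz":0,"claw":0.2},{"dx":0,"dy":0,"dz":0,"wx":0,"wy":0,"wz":0,"claw":0.2}]}}

```text
t: 2.15
tool_pos: [0.5219, 0.2393, 0.141]
tcp_rot: [[-0.891, 0.453, 0.001], [0.453, 0.891, 0.0], [-0.001, 0.001, -1.0]]
ft_force: [0.3, 0.6, 0.1]
gripper_width: 0.0511
gripper_force: 0.0
```

Run:
```python
from h import *
import cv2
plan(.5224,.2378,.0915,63)
t=ctrl.snapshot("top")[160:275,170:310,::-1];s=ctrl.snapshot("side")[150:225,205:305,::-1]
a=cv2.resize(t,(400,329),interpolation=cv2.INTER_CUBIC);b=cv2.resize(s,(400,300),interpolation=cv2.INTER_CUBIC)
c=np.zeros((329,800,3),np.uint8);c[:,:400]=a;c[:300,400:]=b;cv2.imwrite('pics/c.png',c)
```

```text
t 2.15 tcp [0.5219 0.2393 0.141 ] ang y 63.04 zaxis [ 8.e-04  3.e-04 -1.e+00] F [0.3 0.6 0.1] w 0.0511 gf 0.0 q [ 19.5  11.3  98.6  -0.   70.  -43.5]
mm [  0.5  -1.5 -49.5] wz 0.0004 dx,dy,dz [-0.0039 -0.0038  0.1648]
```

View pics/c.png

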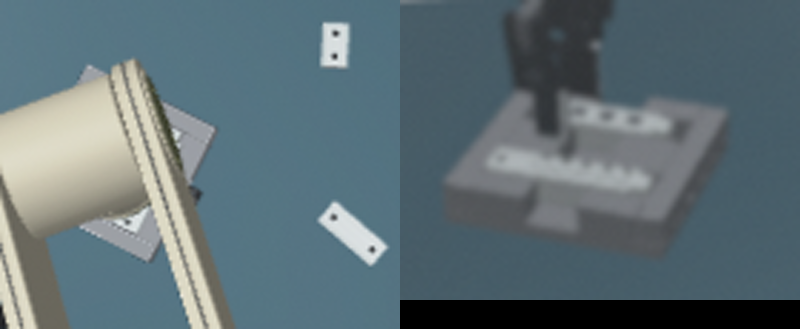

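The side crop shows the gripper above the tray, with fingertips at about (545,130) and (568,148), and the pin bar running from (490,160) to (650,183). The arm hides the tray in the top view. I'll check the side calibration by projection.

Run:
```python
from h import *
s=ctrl.get_state();p=s['tool_pos'];R=s['tcp_rot']
f=lambda X:((w2px('side',np.array(X))-[205,150]+.5)*4+[400,0]-.5).round(0)
print('tips',[f(p+R@[0,sg*w,.070]) for sg in(-1,1) for w in(.0255,.040)])
print('bar rear/nose',f([.4738,.263,.032]),f([.5712,.2138,.032]))
print('tray',[f(np.array([.5384,.2692,.03])+a*np.array([.891,-.454,0])+b*np.array([.454,.891,0])) for a,b in((-.075,-.073),(.075,-.073),(.075,.073),(-.075,.073))])
```

```text
tips [array([556., 134.]), array([548., 146.]), array([584.,  96.]), array([592.,  85.])]
bar rear/nose [496. 154.] [654. 180.]
tray [array([445., 182.]), array([666., 219.]), array([731., 107.]), array([527.,  76.])]
```

>>> {"op": "play_rows", "data": {"targets": [{"dx":-0.004,"dy":-0.004,"dz":0.03,"wx":0,"wy":0,"wz":0,"claw":0.2},{"dx":0,"dy":0,"dz":0.045,"wx":0,"wy":0,"wz":0,"claw":0.2},{"dx":0,"dy":0,"dz":0.04,"wx":0,"wy":0,"wz":0,"claw":0.2},{"dx":0,"dy":0,"dz":0.03,"wx":0,"wy":0,"wz":0,"claw":0.2},{"dx":0,"dy":0,"dz":0.02,"wx":0,"wy":0,"wz":0,"claw":0.2},{"dx":0,"dy":0,"dz":0,"wx":0,"wy":0,"wz":0,"claw":0.2},{"dx":0,"dy":0,"dz":0,"wx":0,"wy":0,"wz":0,"claw":-1},{"dx":0,"dy":0,"dz":0,"wx":0,"wy":0,"wz":0,"claw":-1},{"dx":0,"dy":0,"dz":0,"wx":0,"wy":0,"wz":0,"claw":-1},{"dx":0,"dy":0,"dz":0,"wx":0,"wy":0,"wz":0,"claw":-1}], "grip_force": 60}}

```text
t: 3.25
tool_pos: [0.5229, 0.2375, 0.0918]
tcp_rot: [[-0.891, 0.454, 0.001], [0.454, 0.891, 0.001], [-0.001, 0.001, -1.0]]
ft_force: [-1.3, -0.1, 3.3]
gripper_width: 0.0242
gripper_force: 60.9
```

>>> {"op": "play_rows", "data": {"targets": [{"dx":0,"dy":0,"dz":0,"wx":0,"wy":0,"wz":0,"claw":-1},{"dx":0,"dy":0,"dz":0,"wx":0,"wy":0,"wz":0,"claw":-1},{"dx":0,"dy":0,"dz":0,"wx":0,"wy":0,"wz":0,"claw":-1},{"dx":0,"dy":0,"dz":-0.02,"wx":0,"wy":0,"wz":0,"claw":-1},{"dx":0,"dy":0,"dz":-0.04,"wx":0,"wy":0,"wz":0,"claw":-1},{"dx":0,"dy":0,"dz":-0.06,"wx":0,"wy":0,"wz":0,"claw":-1},{"dx":0,"dy":0,"dz":-0.08,"wx":0,"wy":0,"wz":0,"claw":-1},{"dx":0,"dy":0,"dz":-0.1,"wx":0,"wy":0,"wz":0,"claw":-1},{"dx":0,"dy":0,"dz":-0.06,"wx":0,"wy":0,"wz":0,"claw":-1},{"dx":0,"dy":0,"dz":0,"wx":0,"wy":0,"wz":0,"claw":-1}]}}

```text
t: 4.25
tool_pos: [0.524, 0.2379, 0.203]
tcp_rot: [[-0.891, 0.454, 0.006], [0.454, 0.891, 0.002], [-0.004, 0.004, -1.0]]
ft_force: [0.6, 0.4, -4.9]
gripper_width: 0.0244
gripper_force: 60.2
```

```bash
python3 -c "
from h import *
plan(.5808,-.1937,.2,-1.1)"
```

```text
t 4.25 tcp [0.524  0.2379 0.203 ] ang y 63.0 zaxis [ 0.0057  0.0019 -1.    ] F [ 0.6  0.4 -4.9] w 0.0244 gf 60.2 q [ 19.3   7.4  96.1  -0.   76.2 -43.7]
mm [  56.8 -431.6   -3. ] wz 0.7122 dx,dy,dz [-1.4347  0.217   0.0098]
```

>>> {"op": "play_rows", "data": {"targets": [{"dx":0,"dy":0,"dz":0,"wx":0,"wy":0,"wz":0.05,"claw":-1},{"dx":0,"dy":0,"dz":0,"wx":0,"wy":0,"wz":0.09,"claw":-1},{"dx":0,"dy":0,"dz":0,"wx":0,"wy":0,"wz":0.09,"claw":-1},{"dx":0,"dy":0,"dz":0,"wx":0,"wy":0,"wz":0.09,"claw":-1},{"dx":0,"dy":0,"dz":0,"wx":0,"wy":0,"wz":0.09,"claw":-1},{"dx":0,"dy":0,"dz":0,"wx":0,"wy":0,"wz":0.09,"claw":-1},{"dx":0,"dy":0,"dz":0,"wx":0,"wy":0,"wz":0.09,"claw":-1},{"dx":0,"dy":0,"dz":0,"wx":0,"wy":0,"wz":0.0822,"claw":-1},{"dx":0,"dy":0,"dz":0,"wx":0,"wy":0,"wz":0.04,"claw":-1},{"dx":0,"dy":0,"dz":0,"wx":0,"wy":0,"wz":0,"claw":-1}]}}

```text
t: 5.25
tool_pos: [0.5214, 0.2369, 0.1972]
tcp_rot: [[0.02, 1.0, -0.003], [1.0, -0.02, -0.001], [-0.001, -0.003, -1.0]]
ft_force: [-0.3, 0.1, -3.9]
gripper_width: 0.0243
gripper_force: 60.1
```

>>> {"op": "play_rows", "data": {"targets": [{"dx":-0.08,"dy":0.02,"dz":0,"wx":0,"wy":0,"wz":0,"claw":-1},{"dx":-0.15,"dy":0.022,"dz":0,"wx":0,"wy":0,"wz":0,"claw":-1},{"dx":-0.15,"dy":0.022,"dz":0,"wx":0,"wy":0,"wz":0,"claw":-1},{"dx":-0.15,"dy":0.022,"dz":0,"wx":0,"wy":0,"wz":0,"claw":-1},{"dx":-0.15,"dy":0.022,"dz":0,"wx":0,"wy":0,"wz":0,"claw":-1},{"dx":-0.15,"dy":0.022,"dz":0,"wx":0,"wy":0,"wz":0,"claw":-1},{"dx":-0.15,"dy":0.022,"dz":0,"wx":0,"wy":0,"wz":0,"claw":-1},{"dx":-0.15,"dy":0.022,"dz":0,"wx":0,"wy":0,"wz":0,"claw":-1},{"dx":-0.15,"dy":0.022,"dz":0,"wx":0,"wy":0,"wz":0,"claw":-1},{"dx":-0.1,"dy":0.02,"dz":0,"wx":0,"wy":0,"wz":0,"claw":-1}]}}

```text
t: 6.25
tool_pos: [0.5785, -0.1809, 0.1979]
tcp_rot: [[0.018, 1.0, -0.001], [1.0, -0.018, -0.0], [-0.0, -0.001, -1.0]]
ft_force: [-0.4, -0.2, -4.0]
gripper_width: 0.0244
gripper_force: 60.1
```

```bash
python3 -c "
from h import *
plan(.5808,-.1937,.15,-1.1)"
```

```text
t 6.25 tcp [ 0.5785 -0.1809  0.1979] ang y -1.06 zaxis [-1.3e-03 -3.0e-04 -1.0e+00] F [-0.4 -0.2 -4. ] w 0.0244 gf 60.1 q [-22.2  12.6  90.9  -0.   76.7 -21.1]
mm [  2.3 -12.8 -47.9] wz 0.0005 dx,dy,dz [-0.0425  0.0085  0.1598]
```

>>> {"op": "play_rows", "data": {"targets": [{"dx":-0.02,"dy":0.0085,"dz":0.04,"wx":0,"wy":0,"wz":0,"claw":-1},{"dx":-0.0225,"dy":0,"dz":0.06,"wx":0,"wy":0,"wz":0,"claw":-1},{"dx":0,"dy":0,"dz":0.06,"wx":0,"wy":0,"wz":0,"claw":-1},{"dx":0,"dy":0,"dz":0,"wx":0,"wy":0,"wz":0,"claw":-1},{"dx":0,"dy":0,"dz":0,"wx":0,"wy":0,"wz":0,"claw":-1},{"dx":0,"dy":0,"dz":0,"wx":0,"wy":0,"wz":0,"claw":-1},{"dx":0,"dy":0,"dz":0,"wx":0,"wy":0,"wz":0,"claw":-1},{"dx":0,"dy":0,"dz":0,"wx":0,"wy":0,"wz":0,"claw":-1},{"dx":0,"dy":0,"dz":0,"wx":0,"wy":0,"wz":0,"claw":-1},{"dx":0,"dy":0,"dz":0,"wx":0,"wy":0,"wz":0,"claw":-1}]}}

```text
t: 7.25
tool_pos: [0.5816, -0.1907, 0.1512]
tcp_rot: [[0.019, 1.0, 0.0], [1.0, -0.019, -0.0], [-0.0, 0.0, -1.0]]
ft_force: [0.0, 0.8, -4.4]
gripper_width: 0.0242
gripper_force: 60.0
```

Run:
```python
from h import *
import cv2
plan(.5808,-.1937,.0965,-1.1)
t=ctrl.snapshot("top")[165:225,320:435,::-1];s=ctrl.snapshot("side")[215:395,250:390,::-1]
c=np.zeros((600,800,3),np.uint8)
c[:600,:467]=cv2.resize(s,(467,600),interpolation=cv2.INTER_CUBIC);c[:174,467:800]=cv2.resize(t,(333,174),interpolation=cv2.INTER_CUBIC);cv2.imwrite('pics/d.png',c)
```

```text
t 7.25 tcp [ 0.5816 -0.1907  0.1512] ang y -1.09 zaxis [ 4.e-04 -2.e-04 -1.e+00] F [ 0.   0.8 -4.4] w 0.0242 gf 60.0 q [-22.9  16.1  91.9  -0.   72.  -21.9]
mm [ -0.8  -3.  -54.7] wz 0.0001 dx,dy,dz [-0.0102 -0.0026  0.1824]
```

View pics/d.png

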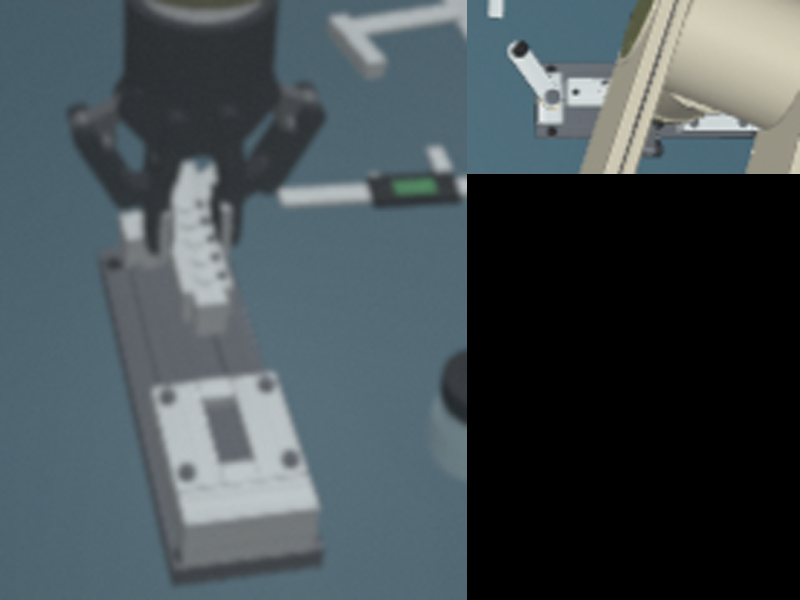

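The side crop shows the bar held level over the trough with its tongue towards the bridge. The tongue face is at about (213,317), the bridge entrance edge runs from (152,388) to (275,375), and its far edge ends at (183,525) and (318,508). I'll compare with projections.

Run:
```python
from h import *
f=lambda X:((w2px('side',np.array(X))-[250,215]+.5)*3.333-.5).round(0)
O=np.array([.5802,-.2257,0]);a=np.radians(-91.1);u=np.array([np.cos(a),np.sin(a),0]);v=np.array([-u[1],u[0],0])
F=lambda x,y,z:O+x*u+y*v+[0,0,z]
print('bridge ent',f(F(.027,-.033,.047)),f(F(.027,.033,.047)),'far',f(F(.113,-.033,.047)),f(F(.113,.033,.047)))
print('base far',f(F(.113,-.038,0)),f(F(.113,.038,0)),'base near-left',f(F(-.113,-.038,.014)))
p=ctrl.get_state()['tool_pos'];z0=p[2]-.0915+.010
for L in(.055,):print('nose',f(p*[1,1,0]+u*L+[0,0,z0+.011]),'top edge',[f(p*[1,1,0]+u*L+v*s+[0,0,z0+.022]) for s in(-.008,.008)],'bot',[f(p*[1,1,0]+u*L+v*s+[0,0,z0]) for s in(-.008,.008)])
print('rear top',[f(p*[1,1,0]-u*.055+v*s+[0,0,z0+.022]) for s in(-.013,.013)])
```

```text
bridge ent [151. 382.] [275. 368.] far [184. 520.] [320. 503.]
base far [172. 583.] [322. 563.] base near-left [100. 244.]
nose [215. 319.] top edge [array([200., 306.]), array([231., 302.])] bot [array([199., 336.]), array([229., 333.])]
rear top [array([151., 167.]), array([196., 162.])]
```

Run:
```python
from h import *
f=lambda X:((w2px('side',np.array(X))-[250,215]+.5)*3.333-.5).round(0)
g=lambda X:((w2px('top',np.array(X))-[320,165]+.5)*2.896-.5+[467,0]).round(1)
O=np.array([.5802,-.2257,0]);a=np.radians(-91.1);u=np.array([np.cos(a),np.sin(a),0]);v=np.array([-u[1],u[0],0])
F=lambda x,y,z:O+x*u+y*v+[0,0,z]
print('endblk top/bottom',f(F(-.091,-.025,.04)),f(F(-.091,-.025,.014)),'base nl',f(F(-.113,-.038,.014)),f(F(-.113,-.038,.0)))
p=ctrl.get_state()['tool_pos'];z0=p[2]-.0915+.010
print('top: rear',[g(p*[1,1,0]-u*.055+v*s+[0,0,z0+.022]) for s in(-.013,.013)],'endface',g(F(-.091,.025,.04)),g(F(-.091,-.025,.04)))
import cv2
t=ctrl.snapshot("top")[178:212,340:380,::-1];s=ctrl.snapshot("side")[270:395,265:352,::-1]
c=np.zeros((600,800,3),np.uint8)
c[:600,:418]=cv2.resize(s,(418,600),interpolation=cv2.INTER_CUBIC);c[:323,420:800]=cv2.resize(t,(380,323),interpolation=cv2.INTER_CUBIC);cv2.imwrite('pics/e.png',c)
```

```text
endblk top/bottom [128. 235.] [128. 267.] base nl [100. 244.] [100. 261.]
top: rear [array([571.2, 105.5]), array([570.9,  78.2])] endface [561.4  72.1] [562.  122.7]
```

View pics/e.png

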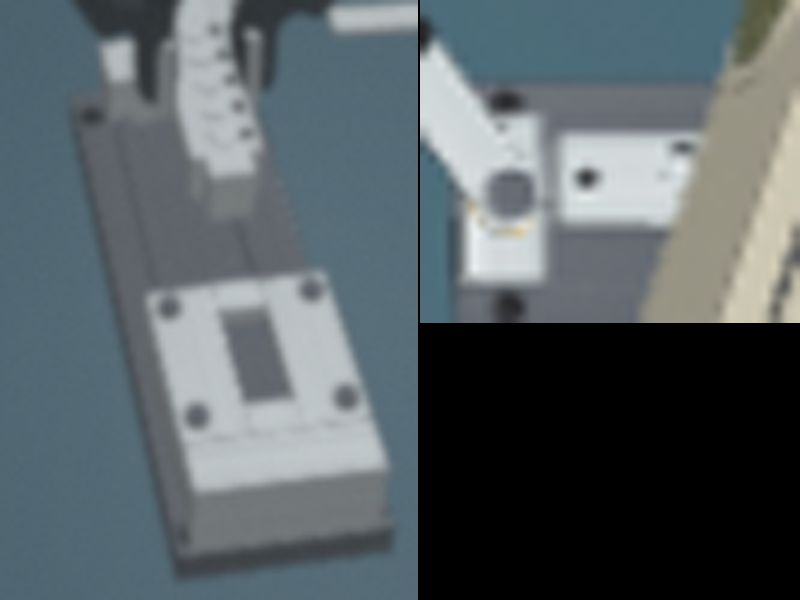

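The crop shows the bar's rear edge at (558, 132–222) and the end block's right edge at (547, 112–283). The nose top edge runs from (208,178) to (255,172), and the bridge entrance corners are (150,293) and (325,272). From these I'll compute the bar's position relative to the fixture in each camera.

Run:
```python
from h import *
p=ctrl.get_state()['tool_pos'];z0=p[2]-.0915+.010
T=lambda x,y,z:(px2w('top',((x-420+.5)/9.5-.5+340,(y+.5)/9.5-.5+178),z)*1000).round(1)
S=lambda x,y,z:(px2w('side',((x+.5)/4.8-.5+265,(y+.5)/4.8-.5+270),z)*1000).round(1)
print('tcp',p)
print('top: rear',T(558,132,z0+.022),T(558,222,z0+.022),'end',T(547,112,.04),T(547,283,.04),'piv',T(510,193,.05))
print('side nose top',S(208,178,z0+.022),S(255,172,z0+.022),'bot',S(210,218,z0),S(253,212,z0))
print('bridge ent',S(150,293,.047),S(325,272,.047),'far',S(193,490,.047),S(388,468,.047),'base far',S(178,577,0),S(392,548,0))
print('end block',S(103,42,.04),S(103,42,.04),S(108,118,.014), 'knob?')
```

```text
tcp [ 0.58150395 -0.19069003  0.15091962]
top: rear [ 596.3 -131.9   91.4] [ 570.2 -131.1   91.4] end [ 607.6 -137.1   40. ] [ 556.1 -135.5   40. ] piv [ 582.5 -123.7   50. ]
side nose top [ 569.4 -245.7   91.4] [ 586.5 -245.7   91.4] bot [ 571.2 -244.1   69.4] [ 587.2 -243.9   69.4]
bridge ent [ 547.4 -255.2   47. ] [ 611.9 -256.2   47. ] far [ 544.4 -339.7   47. ] [ 609.9 -341.9   47. ] base far [ 540.8 -338.5    0. ] [ 615.8 -339.5    0. ]
end block [ 556.7 -114.4   40. ] [ 556.7 -114.4   40. ] [ 555.7 -132.    14. ] knob?
```

```bash
python3 -c "
from h import *
plan(.581,-.1982,.099,-1.1)"
```

```text
t 7.45 tcp [ 0.5815 -0.1907  0.1509] ang y -1.1 zaxis [ 0. -0. -1.] F [ 0.  -0.4 -4.4] w 0.0243 gf 60.0 q [-23.   16.1  91.9  -0.   72.  -21.9]
mm [ -0.5  -7.5 -51.9] wz 0.0 dx,dy,dz [-0.0251 -0.0012  0.1731]
```

>>> {"op": "play_rows", "data": {"targets": [{"dx":-0.0125,"dy":-0.001,"dz":0.02,"wx":0,"wy":0,"wz":0,"claw":-1},{"dx":-0.0125,"dy":0,"dz":0.04,"wx":0,"wy":0,"wz":0,"claw":-1},{"dx":0,"dy":0,"dz":0.04,"wx":0,"wy":0,"wz":0,"claw":-1},{"dx":0,"dy":0,"dz":0.03,"wx":0,"wy":0,"wz":0,"claw":-1},{"dx":0,"dy":0,"dz":0.01,"wx":0,"wy":0,"wz":0,"claw":-1},{"dx":0,"dy":0,"dz":0.01,"wx":0,"wy":0,"wz":0,"claw":-1},{"dx":0,"dy":0,"dz":0.01,"wx":0,"wy":0,"wz":0,"claw":-1},{"dx":0,"dy":0,"dz":0.01,"wx":0,"wy":0,"wz":0,"claw":-1},{"dx":0,"dy":0,"dz":0,"wx":0,"wy":0,"wz":0,"claw":-1},{"dx":0,"dy":0,"dz":0,"wx":0,"wy":0,"wz":0,"claw":-1}]}}

```text
t: 8.45
tool_pos: [0.5812, -0.1982, 0.1001]
tcp_rot: [[0.019, 1.0, 0.0], [1.0, -0.019, -0.0], [-0.0, 0.0, -1.0]]
ft_force: [-0.0, 0.2, -4.1]
gripper_width: 0.0242
gripper_force: 60.1
```

```bash
python3 -c "
from h import *
plan(.581,-.1982,.0955,-1.1)"
```

```text
t 8.45 tcp [ 0.5812 -0.1982  0.1001] ang y -1.09 zaxis [ 3.e-04 -2.e-04 -1.e+00] F [-0.   0.2 -4.1] w 0.0242 gf 60.1 q [-23.6  20.   93.   -0.   67.  -22.5]
mm [-0.2 -0.  -4.6] wz 0.0001 dx,dy,dz [-0.0001 -0.0007  0.0155]
```

>>> {"op": "play_rows", "data": {"targets": [{"dx":0,"dy":0,"dz":0.004,"wx":0,"wy":0,"wz":0,"claw":-1},{"dx":0,"dy":0,"dz":0.004,"wx":0,"wy":0,"wz":0,"claw":-1},{"dx":0,"dy":0,"dz":0.003,"wx":0,"wy":0,"wz":0,"claw":-1},{"dx":0,"dy":0,"dz":0.002,"wx":0,"wy":0,"wz":0,"claw":-1},{"dx":0,"dy":0,"dz":0.002,"wx":0,"wy":0,"wz":0,"claw":-1},{"dx":0,"dy":0,"dz":0,"wx":0,"wy":0,"wz":0,"claw":-1},{"dx":0,"dy":0,"dz":0,"wx":0,"wy":0,"wz":0,"claw":-1},{"dx":0,"dy":0,"dz":0,"wx":0,"wy":0,"wz":0,"claw":-1},{"dx":0,"dy":0,"dz":0,"wx":0,"wy":0,"wz":0,"claw":-1},{"dx":0,"dy":0,"dz":0,"wx":0,"wy":0,"wz":0,"claw":-1}]}}

```text
t: 9.45
tool_pos: [0.5811, -0.1982, 0.0958]
tcp_rot: [[0.019, 1.0, 0.0], [1.0, -0.019, -0.0], [-0.0, 0.0, -1.0]]
ft_force: [-5.4, 2.2, 6.0]
gripper_width: 0.0243
gripper_force: 61.2
```

>>> {"op": "play_rows", "data": {"targets": [{"dx":0,"dy":0,"dz":0,"wx":0,"wy":0,"wz":0,"claw":0.2},{"dx":0,"dy":0,"dz":0,"wx":0,"wy":0,"wz":0,"claw":0.2},{"dx":0,"dy":0,"dz":0,"wx":0,"wy":0,"wz":0,"claw":0.2},{"dx":0,"dy":0,"dz":0,"wx":0,"wy":0,"wz":0,"claw":0.2},{"dx":0,"dy":0,"dz":-0.01,"wx":0,"wy":0,"wz":0,"claw":0.2},{"dx":0.03,"dy":0,"dz":0,"wx":0,"wy":0,"wz":0,"claw":0.2},{"dx":0.06,"dy":0,"dz":0,"wx":0,"wy":0,"wz":0,"claw":0.2},{"dx":0.03,"dy":0,"dz":0,"wx":0,"wy":0,"wz":0,"claw":0.2},{"dx":0,"dy":0,"dz":0.01,"wx":0,"wy":0,"wz":0,"claw":0.2},{"dx":0,"dy":0,"dz":0,"wx":0,"wy":0,"wz":0,"claw":0.2}]}}

```text
t: 10.45
tool_pos: [0.5815, -0.1614, 0.0948]
tcp_rot: [[0.018, 1.0, -0.001], [1.0, -0.018, 0.0], [0.0, -0.001, -1.0]]
ft_force: [0.2, -0.2, -0.3]
gripper_width: 0.0513
gripper_force: 0.0
```

Run:
```python
from h import *
import cv2
st()
t=ctrl.snapshot("top")[165:225,320:435,::-1];s=ctrl.snapshot("side")[265:385,260:360,::-1]
c=np.zeros((600,800,3),np.uint8)
c[:600,:500]=cv2.resize(s,(500,600),interpolation=cv2.INTER_CUBIC);c[:157,500:800]=cv2.resize(t,(300,157),interpolation=cv2.INTER_CUBIC);cv2.imwrite('pics/f.png',c)
```

```text
t 10.45 tcp [ 0.5815 -0.1614  0.0948] ang y -1.02 zaxis [-7.e-04  0.e+00 -1.e+00] F [ 0.2 -0.2 -0.3] w 0.0513 gf 0.0 q [-20.4  19.   94.8  -0.   66.2 -19.3]
```

View pics/f.png

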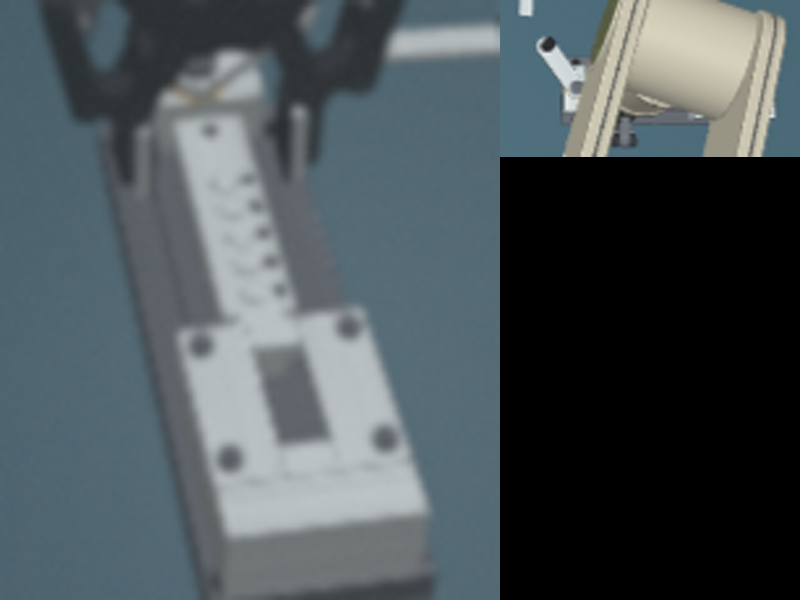

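The side crop shows the bar lying in the trough, rear edge at (205,120) close to the end block and nose at the bridge mouth (260,325). The open fingers straddle it near its rear end.

>>> {"op": "play_rows", "data": {"targets": [{"dx":0,"dy":0,"dz":-0.003,"wx":0,"wy":0,"wz":0,"claw":-1},{"dx":0,"dy":0,"dz":0,"wx":0,"wy":0,"wz":0,"claw":-1},{"dx":0,"dy":0,"dz":0,"wx":0,"wy":0,"wz":0,"claw":-1},{"dx":0,"dy":0,"dz":0,"wx":0,"wy":0,"wz":0,"claw":-1},{"dx":0,"dy":0,"dz":0,"wx":0,"wy":0,"wz":0,"claw":-1},{"dx":0,"dy":0,"dz":0,"wx":0,"wy":0,"wz":0,"claw":-1},{"dx":-0.02,"dy":0,"dz":0,"wx":0,"wy":0,"wz":0,"claw":-1},{"dx":-0.02,"dy":0,"dz":0,"wx":0,"wy":0,"wz":0,"claw":-1},{"dx":-0.02,"dy":0,"dz":0,"wx":0,"wy":0,"wz":0,"claw":-1},{"dx":-0.02,"dy":0,"dz":0,"wx":0,"wy":0,"wz":0,"claw":-1}], "grip_force": 40}}

```text
t: 11.55
tool_pos: [0.5817, -0.1851, 0.0967]
tcp_rot: [[0.019, 1.0, 0.001], [1.0, -0.019, 0.002], [0.002, 0.0, -1.0]]
ft_force: [0.3, 5.9, 6.4]
gripper_width: 0.025
gripper_force: 40.8
```

>>> {"op": "play_rows", "data": {"targets": [{"dx":-0.02,"dy":0,"dz":0,"wx":0,"wy":0,"wz":0,"claw":-1},{"dx":-0.02,"dy":0,"dz":0,"wx":0,"wy":0,"wz":0,"claw":-1},{"dx":-0.02,"dy":0,"dz":0,"wx":0,"wy":0,"wz":0,"claw":-1},{"dx":-0.02,"dy":0,"dz":0,"wx":0,"wy":0,"wz":0,"claw":-1},{"dx":-0.02,"dy":0,"dz":0,"wx":0,"wy":0,"wz":0,"claw":-1},{"dx":-0.02,"dy":0,"dz":0,"wx":0,"wy":0,"wz":0,"claw":-1},{"dx":-0.01,"dy":0,"dz":0,"wx":0,"wy":0,"wz":0,"claw":-1},{"dx":0,"dy":0,"dz":0,"wx":0,"wy":0,"wz":0,"claw":-1},{"dx":0,"dy":0,"dz":0,"wx":0,"wy":0,"wz":0,"claw":-1},{"dx":0,"dy":0,"dz":0,"wx":0,"wy":0,"wz":0,"claw":-1}]}}

```text
t: 12.55
tool_pos: [0.5809, -0.2247, 0.0967]
tcp_rot: [[0.019, 1.0, 0.001], [1.0, -0.019, 0.001], [0.001, 0.001, -1.0]]
ft_force: [0.7, 2.6, 5.2]
gripper_width: 0.025
gripper_force: 40.7
```

>>> {"op": "play_rows", "data": {"targets": [{"dx":-0.005,"dy":0,"dz":0,"wx":0,"wy":0,"wz":0,"claw":-1},{"dx":-0.005,"dy":0,"dz":0,"wx":0,"wy":0,"wz":0,"claw":-1},{"dx":-0.005,"dy":0,"dz":0,"wx":0,"wy":0,"wz":0,"claw":-1},{"dx":-0.005,"dy":0,"dz":0,"wx":0,"wy":0,"wz":0,"claw":-1},{"dx":0,"dy":0,"dz":0,"wx":0,"wy":0,"wz":0,"claw":-1},{"dx":0,"dy":0,"dz":0,"wx":0,"wy":0,"wz":0,"claw":-1},{"dx":0,"dy":0,"dz":0,"wx":0,"wy":0,"wz":0,"claw":-1},{"dx":0,"dy":0,"dz":0,"wx":0,"wy":0,"wz":0,"claw":-1},{"dx":0,"dy":0,"dz":0,"wx":0,"wy":0,"wz":0,"claw":-1},{"dx":0,"dy":0,"dz":0,"wx":0,"wy":0,"wz":0,"claw":-1}]}}

```text
t: 13.55
tool_pos: [0.5808, -0.2301, 0.0967]
tcp_rot: [[0.019, 1.0, 0.001], [1.0, -0.019, 0.002], [0.002, 0.0, -1.0]]
ft_force: [0.5, 4.6, 5.7]
gripper_width: 0.025
gripper_force: 40.7
```

>>> {"op": "play_rows", "data": {"targets": [{"dx":-0.004,"dy":0,"dz":0,"wx":0,"wy":0,"wz":0,"claw":-1},{"dx":-0.004,"dy":0,"dz":0,"wx":0,"wy":0,"wz":0,"claw":-1},{"dx":0,"dy":0,"dz":0,"wx":0,"wy":0,"wz":0,"claw":-1},{"dx":0,"dy":0,"dz":0,"wx":0,"wy":0,"wz":0,"claw":-1},{"dx":0,"dy":0,"dz":0,"wx":0,"wy":0,"wz":0,"claw":-1},{"dx":0,"dy":0,"dz":0,"wx":0,"wy":0,"wz":0,"claw":-1},{"dx":0,"dy":0,"dz":0,"wx":0,"wy":0,"wz":0,"claw":-1},{"dx":0,"dy":0,"dz":0,"wx":0,"wy":0,"wz":0,"claw":-1},{"dx":0,"dy":0,"dz":0,"wx":0,"wy":0,"wz":0,"claw":-1},{"dx":0,"dy":0,"dz":0,"wx":0,"wy":0,"wz":0,"claw":-1}]}}

```text
t: 14.55
tool_pos: [0.5808, -0.2318, 0.0967]
tcp_rot: [[0.018, 1.0, 0.0], [1.0, -0.018, 0.003], [0.003, 0.0, -1.0]]
ft_force: [-0.4, 9.3, 7.9]
gripper_width: 0.0249
gripper_force: 40.9
```

>>> {"op": "play_rows", "data": {"targets": [{"dx":-0.005,"dy":0,"dz":0,"wx":0,"wy":0,"wz":0,"claw":-1},{"dx":-0.005,"dy":0,"dz":0,"wx":0,"wy":0,"wz":0,"claw":-1},{"dx":0,"dy":0,"dz":0,"wx":0,"wy":0,"wz":0,"claw":-1},{"dx":0,"dy":0,"dz":0,"wx":0,"wy":0,"wz":0,"claw":-1},{"dx":0,"dy":0,"dz":0,"wx":0,"wy":0,"wz":0,"claw":-1},{"dx":0,"dy":0,"dz":0,"wx":0,"wy":0,"wz":0,"claw":-1},{"dx":0,"dy":0,"dz":0,"wx":0,"wy":0,"wz":0,"claw":-1},{"dx":0,"dy":0,"dz":0,"wx":0,"wy":0,"wz":0,"claw":-1},{"dx":0,"dy":0,"dz":0,"wx":0,"wy":0,"wz":0,"claw":-1},{"dx":0,"dy":0,"dz":0,"wx":0,"wy":0,"wz":0,"claw":-1}]}}

```text
t: 15.55
tool_pos: [0.5809, -0.2321, 0.0967]
tcp_rot: [[0.018, 1.0, -0.0], [1.0, -0.018, 0.007], [0.007, -0.001, -1.0]]
ft_force: [-1.0, 20.9, 13.8]
gripper_width: 0.0249
gripper_force: 41.6
```

>>> {"op": "play_rows", "data": {"targets": [{"dx":0,"dy":0,"dz":0,"wx":0,"wy":0,"wz":0,"claw":0.2},{"dx":0,"dy":0,"dz":0,"wx":0,"wy":0,"wz":0,"claw":0.2},{"dx":0,"dy":0,"dz":0,"wx":0,"wy":0,"wz":0,"claw":0.2},{"dx":0,"dy":0,"dz":-0.06,"wx":0,"wy":0,"wz":0,"claw":0.2},{"dx":0,"dy":0,"dz":-0.08,"wx":0,"wy":0,"wz":0,"claw":0.2},{"dx":0.1,"dy":0,"dz":0,"wx":0,"wy":0,"wz":0,"claw":-1},{"dx":0.1,"dy":0,"dz":0,"wx":0,"wy":0,"wz":0,"claw":-1},{"dx":0,"dy":0,"dz":0,"wx":0,"wy":0,"wz":0,"claw":-1},{"dx":0,"dy":0,"dz":0,"wx":0,"wy":0,"wz":0,"claw":-1},{"dx":0,"dy":0,"dz":0,"wx":0,"wy":0,"wz":0,"claw":-1}]}}

```text
t: 16.55
tool_pos: [0.5814, -0.1774, 0.1382]
tcp_rot: [[0.02, 1.0, -0.0], [1.0, -0.02, -0.0], [-0.0, -0.0, -1.0]]
ft_force: [-0.5, 0.0, -0.3]
gripper_width: -0.0003
gripper_force: 0.0
```

```bash
python3 -c "
from h import *
plan(.582,-.1735,.1,-1.1)"
```

```text
t 16.55 tcp [ 0.5814 -0.1774  0.1382] ang y -1.12 zaxis [-1.e-04 -4.e-04 -1.e+00] F [-0.5  0.  -0.3] w -0.0003 gf 0.0 q [-21.8  16.4  93.   -0.   70.6 -20.7]
mm [  0.6   3.9 -38.2] wz -0.0003 dx,dy,dz [0.013  0.0018 0.1272]
```

>>> {"op": "play_rows", "data": {"targets": [{"dx":0.013,"dy":0.002,"dz":0.05,"wx":0,"wy":0,"wz":0,"claw":-1},{"dx":0,"dy":0,"dz":0.05,"wx":0,"wy":0,"wz":0,"claw":-1},{"dx":0,"dy":0,"dz":0.033,"wx":0,"wy":0,"wz":0,"claw":-1},{"dx":0,"dy":0,"dz":0,"wx":0,"wy":0,"wz":0,"claw":-1},{"dx":-0.03,"dy":0,"dz":0,"wx":0,"wy":0,"wz":0,"claw":-1},{"dx":-0.03,"dy":0,"dz":0,"wx":0,"wy":0,"wz":0,"claw":-1},{"dx":-0.01,"dy":0,"dz":0,"wx":0,"wy":0,"wz":0,"claw":-1},{"dx":0,"dy":0,"dz":0,"wx":0,"wy":0,"wz":0,"claw":-1},{"dx":0,"dy":0,"dz":0,"wx":0,"wy":0,"wz":0,"claw":-1},{"dx":0,"dy":0,"dz":0,"wx":0,"wy":0,"wz":0,"claw":-1}]}}

```text
t: 17.55
tool_pos: [0.5818, -0.1936, 0.0986]
tcp_rot: [[0.019, 1.0, 0.0], [1.0, -0.019, 0.0], [0.0, 0.0, -1.0]]
ft_force: [-0.4, 0.0, -0.1]
gripper_width: -0.0001
gripper_force: 0.0
```

>>> {"op": "play_rows", "data": {"targets": [{"dx":-0.004,"dy":0,"dz":0,"wx":0,"wy":0,"wz":0,"claw":-1},{"dx":-0.004,"dy":0,"dz":0,"wx":0,"wy":0,"wz":0,"claw":-1},{"dx":-0.004,"dy":0,"dz":0,"wx":0,"wy":0,"wz":0,"claw":-1},{"dx":-0.004,"dy":0,"dz":0,"wx":0,"wy":0,"wz":0,"claw":-1},{"dx":-0.004,"dy":0,"dz":0,"wx":0,"wy":0,"wz":0,"claw":-1},{"dx":-0.004,"dy":0,"dz":0,"wx":0,"wy":0,"wz":0,"claw":-1},{"dx":0,"dy":0,"dz":0,"wx":0,"wy":0,"wz":0,"claw":-1},{"dx":0,"dy":0,"dz":0,"wx":0,"wy":0,"wz":0,"claw":-1},{"dx":0,"dy":0,"dz":0,"wx":0,"wy":0,"wz":0,"claw":-1},{"dx":0,"dy":0,"dz":0,"wx":0,"wy":0,"wz":0,"claw":-1}]}}

```text
t: 18.55
tool_pos: [0.5817, -0.1995, 0.0984]
tcp_rot: [[0.019, 1.0, -0.0], [1.0, -0.019, 0.002], [0.002, -0.0, -1.0]]
ft_force: [0.7, 8.0, 3.7]
gripper_width: -0.0002
gripper_force: 3.7
```

>>> {"op": "play_rows", "data": {"targets": [{"dx":0.03,"dy":0,"dz":0,"wx":0,"wy":0,"wz":0,"claw":-1},{"dx":0.06,"dy":0,"dz":0,"wx":0,"wy":0,"wz":0,"claw":-1},{"dx":0.05,"dy":0,"dz":0,"wx":0,"wy":0,"wz":0,"claw":-1},{"dx":0.02,"dy":0,"dz":0,"wx":0,"wy":0,"wz":0,"claw":-1},{"dx":0,"dy":0,"dz":0,"wx":0,"wy":0,"wz":0,"claw":-1},{"dx":0.004,"dy":0,"dz":0,"wx":0,"wy":0,"wz":0,"claw":-1},{"dx":0.004,"dy":0,"dz":0,"wx":0,"wy":0,"wz":0,"claw":-1},{"dx":0.004,"dy":0,"dz":0,"wx":0,"wy":0,"wz":0,"claw":-1},{"dx":0,"dy":0,"dz":0,"wx":0,"wy":0,"wz":0,"claw":-1},{"dx":0,"dy":0,"dz":0,"wx":0,"wy":0,"wz":0,"claw":-1}]}}

```text
t: 19.55
tool_pos: [0.5826, -0.1495, 0.0984]
tcp_rot: [[0.02, 1.0, -0.0], [1.0, -0.02, -0.0], [-0.0, -0.0, -1.0]]
ft_force: [1.1, -0.3, 0.4]
gripper_width: -0.0003
gripper_force: 0.0
```

>>> {"op": "play_rows", "data": {"targets": [{"dx":0.004,"dy":0,"dz":0,"wx":0,"wy":0,"wz":0,"claw":-1},{"dx":0.004,"dy":0,"dz":0,"wx":0,"wy":0,"wz":0,"claw":-1},{"dx":0.004,"dy":0,"dz":0,"wx":0,"wy":0,"wz":0,"claw":-1},{"dx":0.002,"dy":0,"dz":0,"wx":0,"wy":0,"wz":0,"claw":-1},{"dx":0,"dy":0,"dz":0,"wx":0,"wy":0,"wz":0,"claw":-1},{"dx":0,"dy":0,"dz":0,"wx":0,"wy":0,"wz":0,"claw":-1},{"dx":0,"dy":0,"dz":0,"wx":0,"wy":0,"wz":0,"claw":-1},{"dx":0,"dy":0,"dz":0,"wx":0,"wy":0,"wz":0,"claw":-1},{"dx":0,"dy":0,"dz":0,"wx":0,"wy":0,"wz":0,"claw":-1},{"dx":0,"dy":0,"dz":0,"wx":0,"wy":0,"wz":0,"claw":-1}]}}

```text
t: 20.55
tool_pos: [0.5826, -0.1477, 0.0986]
tcp_rot: [[0.02, 1.0, 0.0], [1.0, -0.02, -0.004], [-0.004, 0.001, -1.0]]
ft_force: [-0.9, -12.7, -1.9]
gripper_width: 0.0002
gripper_force: 6.4
```

```bash
python3 -c "
from h import *
plan(.4635,.0364,.17,-41.5)"
```

```text
t 20.55 tcp [ 0.5826 -0.1477  0.0986] ang y -1.15 zaxis [ 4.e-04 -4.e-03 -1.e+00] F [ -0.9 -12.7  -1.9] w 0.0002 gf 6.4 q [-19.   18.3  95.3  -0.2  66.3 -17.8]
mm [-119.1  184.1   71.4] wz 0.4483 dx,dy,dz [ 0.1966 -0.704  -0.2381]
```

>>> {"op": "play_rows", "data": {"targets": [{"dx":-0.02,"dy":0,"dz":0,"wx":0,"wy":0,"wz":0,"claw":-1},{"dx":0,"dy":0,"dz":-0.08,"wx":0,"wy":0,"wz":0,"claw":-1},{"dx":0,"dy":0,"dz":-0.1,"wx":0,"wy":0,"wz":0,"claw":-1},{"dx":0,"dy":0,"dz":-0.08,"wx":0,"wy":0,"wz":0.04,"claw":-1},{"dx":0,"dy":0,"dz":0,"wx":0,"wy":0,"wz":0.08,"claw":0.2},{"dx":0,"dy":0,"dz":0,"wx":0,"wy":0,"wz":0.08,"claw":0.2},{"dx":0,"dy":0,"dz":0,"wx":0,"wy":0,"wz":0.08,"claw":0.2},{"dx":0,"dy":0,"dz":0,"wx":0,"wy":0,"wz":0.08,"claw":0.2},{"dx":0,"dy":0,"dz":0,"wx":0,"wy":0,"wz":0.08,"claw":0.2},{"dx":0,"dy":0,"dz":0,"wx":0,"wy":0,"wz":0.008,"claw":0.2}]}}

```text
t: 21.55
tool_pos: [0.5825, -0.1509, 0.1764]
tcp_rot: [[0.663, 0.748, -0.0], [0.748, -0.663, 0.0], [0.0, -0.0, -1.0]]
ft_force: [0.2, -0.5, 0.6]
gripper_width: 0.0513
gripper_force: 0.0
```

>>> {"op": "play_rows", "data": {"targets": [{"dx":0.03,"dy":-0.1,"dz":0,"wx":0,"wy":0,"wz":0,"claw":0.2},{"dx":0.03,"dy":-0.12,"dz":0,"wx":0,"wy":0,"wz":0,"claw":0.2},{"dx":0.03,"dy":-0.12,"dz":0,"wx":0,"wy":0,"wz":0,"claw":0.2},{"dx":0.04,"dy":-0.12,"dz":0,"wx":0,"wy":0,"wz":0,"claw":0.2},{"dx":0.04,"dy":-0.12,"dz":0,"wx":0,"wy":0,"wz":0,"claw":0.2},{"dx":0.04,"dy":-0.12,"dz":0,"wx":0,"wy":0,"wz":0,"claw":0.2},{"dx":0,"dy":0,"dz":0,"wx":0,"wy":0,"wz":0,"claw":0.2},{"dx":0,"dy":0,"dz":0,"wx":0,"wy":0,"wz":0,"claw":0.2},{"dx":0,"dy":0,"dz":0,"wx":0,"wy":0,"wz":0,"claw":0.2},{"dx":0,"dy":0,"dz":0,"wx":0,"wy":0,"wz":0,"claw":0.2}]}}

```text
t: 22.55
tool_pos: [0.4673, 0.0343, 0.1765]
tcp_rot: [[0.662, 0.75, 0.0], [0.75, -0.662, -0.0], [0.0, 0.0, -1.0]]
ft_force: [-0.1, 0.0, -0.2]
gripper_width: 0.0508
gripper_force: 0.0
```

Run:
```python
from h import *
import cv2
plan(.4635,.0364,.083,-41.5)
t=ctrl.snapshot("top")[170:260,270:430,::-1];s=ctrl.snapshot("side")[225:325,200:350,::-1]
c=np.zeros((600,800,3),np.uint8)
c[:300,:533]=cv2.resize(t,(533,300),interpolation=cv2.INTER_CUBIC);c[300:,:450]=cv2.resize(s,(450,300),interpolation=cv2.INTER_CUBIC);cv2.imwrite('pics/g.png',c)
```

```text
t 22.55 tcp [0.4673 0.0343 0.1765] ang y -41.44 zaxis [ 3.e-04 -2.e-04 -1.e+00] F [-0.1  0.  -0.2] w 0.0508 gf 0.0 q [ -2.1  -7.4 113.8  -0.   73.6  39.4]
mm [ -3.8   2.1 -93.5] wz 0.0007 dx,dy,dz [-0.0031 -0.0143  0.3117]
```

View pics/g.png

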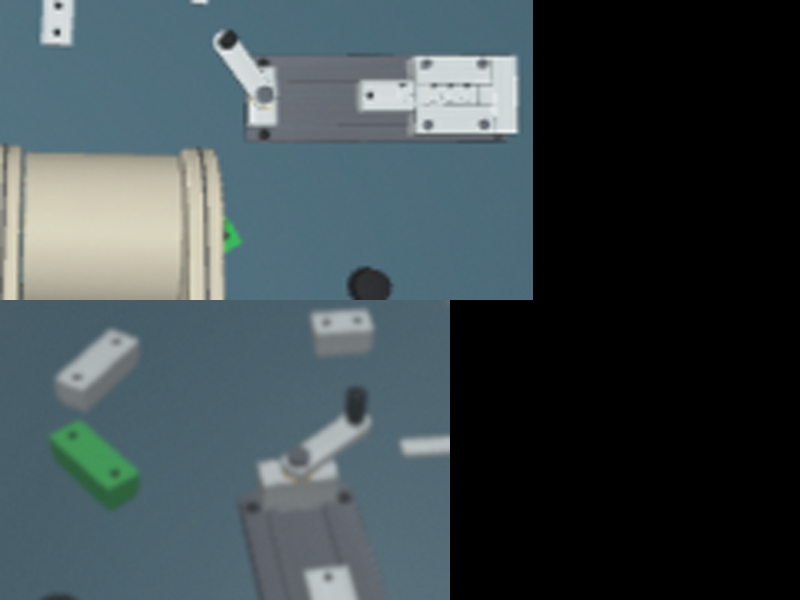

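The bar is home: it shows under the bridge window and its rear edge is at (360,95). In the side crop the lock block's top corners are about (113,329), (139,343), (85,390) and (57,377).

Run:
```python
from h import *
S=lambda x,y,z:px2w('side',((x+.5)/3-.5+200,(y-300+.5)/3-.5+225),z)
c=[S(*p,.024) for p in((113,329),(139,343),(85,390),(57,377))]
print(np.round(c,4),np.mean(c,0),[np.linalg.norm(c[i]-c[i-1]).round(4) for i in range(4)])
for a,b in((3,0),(2,1)):
    d=c[b]-c[a];print(np.degrees(np.arctan2(d[1],d[0])))
```

```text
[[ 0.4771  0.0684  0.024 ]
 [ 0.4947  0.0475  0.024 ]
 [ 0.4497 -0.0013  0.024 ]
 [ 0.4307  0.0172  0.024 ]] [0.46305677 0.03294544 0.024     ] [np.float64(0.0691), np.float64(0.0274), np.float64(0.0663), np.float64(0.0265)]
47.859562527566005
47.29687144252684
```

```bash
python3 -c "
from h import *
plan(.4633,.0343,.082,-41.8)"
```

```text
t 22.65 tcp [0.4672 0.0343 0.1764] ang y -41.47 zaxis [-1.e-04 -1.e-04 -1.e+00] F [-0.1  0.  -0. ] w 0.0511 gf 0.0 q [ -2.1  -7.4 113.9  -0.   73.6  39.4]
mm [ -3.9  -0.  -94.4] wz 0.0037 dx,dy,dz [-0.0086 -0.0095  0.3146]
```

>>> {"op": "play_rows", "data": {"targets": [{"dx":-0.0085,"dy":-0.0095,"dz":0.04,"wx":0,"wy":0,"wz":0.004,"claw":0.2},{"dx":0,"dy":0,"dz":0.08,"wx":0,"wy":0,"wz":0,"claw":0.2},{"dx":0,"dy":0,"dz":0.08,"wx":0,"wy":0,"wz":0,"claw":0.2},{"dx":0,"dy":0,"dz":0.06,"wx":0,"wy":0,"wz":0,"claw":0.2},{"dx":0,"dy":0,"dz":0.04,"wx":0,"wy":0,"wz":0,"claw":0.2},{"dx":0,"dy":0,"dz":0.0145,"wx":0,"wy":0,"wz":0,"claw":0.2},{"dx":0,"dy":0,"dz":0,"wx":0,"wy":0,"wz":0,"claw":0.2},{"dx":0,"dy":0,"dz":0,"wx":0,"wy":0,"wz":0,"claw":-1},{"dx":0,"dy":0,"dz":0,"wx":0,"wy":0,"wz":0,"claw":-1},{"dx":0,"dy":0,"dz":0,"wx":0,"wy":0,"wz":0,"claw":-1}], "grip_force": 60}}

```text
t: 23.65
tool_pos: [0.464, 0.035, 0.0833]
tcp_rot: [[0.666, 0.746, 0.002], [0.746, -0.666, -0.0], [0.001, 0.002, -1.0]]
ft_force: [-0.1, 0.2, 5.0]
gripper_width: 0.0246
gripper_force: 60.1
```

>>> {"op": "play_rows", "data": {"targets": [{"dx":0,"dy":0,"dz":0,"wx":0,"wy":0,"wz":0,"claw":-1},{"dx":0,"dy":0,"dz":0,"wx":0,"wy":0,"wz":0,"claw":-1},{"dx":0,"dy":0,"dz":0,"wx":0,"wy":0,"wz":0,"claw":-1},{"dx":0,"dy":0,"dz":0,"wx":0,"wy":0,"wz":0,"claw":-1},{"dx":0,"dy":0,"dz":-0.03,"wx":0,"wy":0,"wz":0,"claw":-1},{"dx":0,"dy":0,"dz":-0.06,"wx":0,"wy":0,"wz":0,"claw":-1},{"dx":0,"dy":0,"dz":-0.1,"wx":0,"wy":0,"wz":0,"claw":-1},{"dx":0,"dy":0,"dz":-0.1,"wx":0,"wy":0,"wz":0,"claw":-1},{"dx":0,"dy":0,"dz":-0.05,"wx":0,"wy":0,"wz":0,"claw":-1},{"dx":0,"dy":0,"dz":0,"wx":0,"wy":0,"wz":0,"claw":-1}]}}

```text
t: 24.65
tool_pos: [0.4644, 0.0351, 0.1871]
tcp_rot: [[0.666, 0.746, 0.005], [0.746, -0.666, -0.0], [0.003, 0.004, -1.0]]
ft_force: [1.3, 0.2, -3.8]
gripper_width: 0.0243
gripper_force: 59.4
```

```bash
python3 -c "
from h import *
plan(.5816,-.1736,.15,-1.1)"
```

```text
t 24.65 tcp [0.4644 0.0351 0.1871] ang y -41.78 zaxis [ 5.1e-03 -2.0e-04 -1.0e+00] F [ 1.3  0.2 -3.8] w 0.0243 gf 59.4 q [ -2.   -8.9 113.9   0.   74.6  39.8]
mm [ 117.2 -208.7  -37.1] wz -0.452 dx,dy,dz [-0.6879  0.4039  0.1236]
```

>>> {"op": "play_rows", "data": {"targets": [{"dx":0,"dy":0,"dz":0,"wx":0,"wy":0,"wz":-0.05,"claw":-1},{"dx":0,"dy":0,"dz":0,"wx":0,"wy":0,"wz":-0.07,"claw":-1},{"dx":0,"dy":0,"dz":0,"wx":0,"wy":0,"wz":-0.08,"claw":-1},{"dx":0,"dy":0,"dz":0,"wx":0,"wy":0,"wz":-0.08,"claw":-1},{"dx":0,"dy":0,"dz":0,"wx":0,"wy":0,"wz":-0.08,"claw":-1},{"dx":0,"dy":0,"dz":0,"wx":0,"wy":0,"wz":-0.06,"claw":-1},{"dx":0,"dy":0,"dz":0,"wx":0,"wy":0,"wz":-0.032,"claw":-1},{"dx":-0.05,"dy":0.03,"dz":0,"wx":0,"wy":0,"wz":0,"claw":-1},{"dx":-0.1,"dy":0.06,"dz":0,"wx":0,"wy":0,"wz":0,"claw":-1},{"dx":-0.1,"dy":0.06,"dz":0,"wx":0,"wy":0,"wz":0,"claw":-1}]}}

```text
t: 25.65
tool_pos: [0.5059, -0.0411, 0.1824]
tcp_rot: [[0.018, 1.0, -0.002], [1.0, -0.018, 0.001], [0.0, -0.002, -1.0]]
ft_force: [1.1, 0.1, -2.3]
gripper_width: 0.0248
gripper_force: 59.4
```

>>> {"op": "play_rows", "data": {"targets": [{"dx":-0.12,"dy":0.07,"dz":0,"wx":0,"wy":0,"wz":0,"claw":-1},{"dx":-0.12,"dy":0.07,"dz":0,"wx":0,"wy":0,"wz":0,"claw":-1},{"dx":-0.12,"dy":0.07,"dz":0,"wx":0,"wy":0,"wz":0,"claw":-1},{"dx":-0.07,"dy":0.04,"dz":0.05,"wx":0,"wy":0,"wz":0,"claw":-1},{"dx":0,"dy":0,"dz":0.07,"wx":0,"wy":0,"wz":0,"claw":-1},{"dx":0,"dy":0,"dz":0,"wx":0,"wy":0,"wz":0,"claw":-1},{"dx":0,"dy":0,"dz":0,"wx":0,"wy":0,"wz":0,"claw":-1},{"dx":0,"dy":0,"dz":0,"wx":0,"wy":0,"wz":0,"claw":-1},{"dx":0,"dy":0,"dz":0,"wx":0,"wy":0,"wz":0,"claw":-1},{"dx":0,"dy":0,"dz":0,"wx":0,"wy":0,"wz":0,"claw":-1}]}}

```text
t: 26.65
tool_pos: [0.5795, -0.1709, 0.1492]
tcp_rot: [[0.018, 1.0, 0.002], [1.0, -0.018, -0.001], [-0.001, 0.002, -1.0]]
ft_force: [-0.2, -0.3, -1.9]
gripper_width: 0.0242
gripper_force: 59.6
```

```bash
python3 -c "
from h import *
plan(.5816,-.1736,.125,-1.1)"
```

```text
t 26.65 tcp [ 0.5795 -0.1709  0.1492] ang y -1.06 zaxis [ 1.6e-03 -7.0e-04 -1.0e+00] F [-0.2 -0.3 -1.9] w 0.0242 gf 59.6 q [-21.3  15.   93.4  -0.   71.5 -20.2]
mm [  2.1  -2.7 -24.2] wz 0.0004 dx,dy,dz [-0.0088  0.0072  0.0808]
```

>>> {"op": "play_rows", "data": {"targets": [{"dx":-0.009,"dy":0.007,"dz":0.03,"wx":0,"wy":0,"wz":0,"claw":-1},{"dx":0,"dy":0,"dz":0.03,"wx":0,"wy":0,"wz":0,"claw":-1},{"dx":0,"dy":0,"dz":0.02,"wx":0,"wy":0,"wz":0,"claw":-1},{"dx":0,"dy":0,"dz":0,"wx":0,"wy":0,"wz":0,"claw":-1},{"dx":0,"dy":0,"dz":0,"wx":0,"wy":0,"wz":0,"claw":-1},{"dx":0,"dy":0,"dz":0,"wx":0,"wy":0,"wz":0,"claw":-1},{"dx":0,"dy":0,"dz":0,"wx":0,"wy":0,"wz":0,"claw":-1},{"dx":0,"dy":0,"dz":0,"wx":0,"wy":0,"wz":0,"claw":-1},{"dx":0,"dy":0,"dz":0,"wx":0,"wy":0,"wz":0,"claw":-1},{"dx":0,"dy":0,"dz":0,"wx":0,"wy":0,"wz":0,"claw":-1}]}}

```text
t: 27.65
tool_pos: [0.5811, -0.174, 0.1242]
tcp_rot: [[0.019, 1.0, 0.0], [1.0, -0.019, -0.0], [-0.0, 0.0, -1.0]]
ft_force: [-0.1, -0.0, -3.3]
gripper_width: 0.0245
gripper_force: 59.7
```

Run:
```python
from h import *
import cv2
plan(.5816,-.1736,.0965,-1.1)
t=ctrl.snapshot("top")[178:212,340:400,::-1];s=ctrl.snapshot("side")[270:340,275:335,::-1]
c=np.zeros((520,800,3),np.uint8)
c[:480,:411]=cv2.resize(s,(411,480),interpolation=cv2.INTER_CUBIC);c[:215,420:800]=cv2.resize(t,(380,215),interpolation=cv2.INTER_CUBIC);cv2.imwrite('pics/i.png',c)
f=lambda X:((w2px('side',np.array(X))-[275,270]+.5)*6.857-.5).round(0)
p=ctrl.get_state()['tool_pos'];u=np.array([-.0192,-.9998,0]);v=np.array([.9998,-.0192,0]);z0=p[2]-.0825
B=lambda x,y,z:f(p*[1,1,0]+u*x+v*y+[0,0,z0+z])
print('front top',B(.035,-.013,.024),B(.035,.013,.024),'front bottom',B(.032,-.013,0),B(.032,.013,0),'rear top',B(-.035,-.013,.024))
F=lambda x,y,z:f(np.array([.5806,-.2276,0])+u*x+v*y+[0,0,z])
print('bar rear top',F(-.017,-.013,.036),F(-.017,.013,.036),'end face',F(-.091,-.025,.04),F(-.091,.025,.04))
```

```text
t 27.65 tcp [ 0.5811 -0.174   0.1242] ang y -1.1 zaxis [ 2.e-04 -1.e-04 -1.e+00] F [-0.1 -0.  -3.3] w 0.0245 gf 59.7 q [-21.5  17.2  93.6  -0.   69.2 -20.4]
mm [  0.5   0.4 -27.7] wz 0.0 dx,dy,dz [0.0012 0.0016 0.0923]
front top [187. 224.] [284. 213.] front bottom [182. 281.] [278. 270.] rear top [138.  45.]
bar rear top [187. 309.] [283. 298.] end face [ 95. 111.] [268.  93.]
```

View pics/i.png

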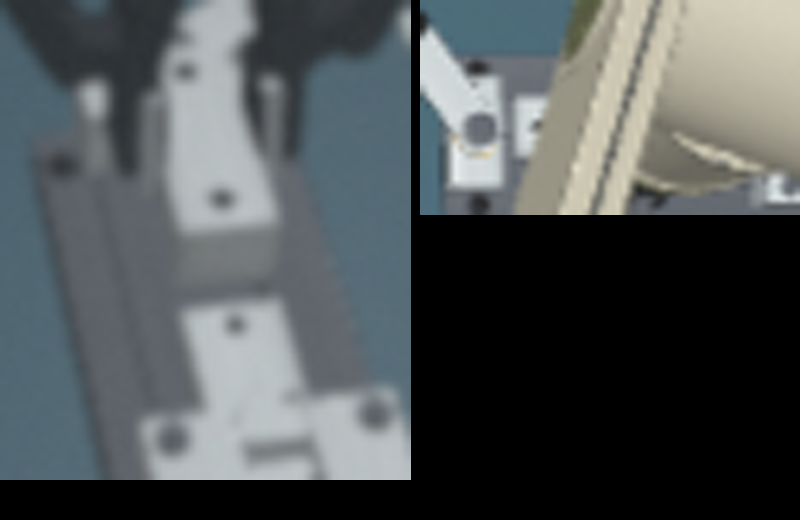

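Side crop: block front top edge runs (179,236)–(279,222), about 10 px ahead of the prediction, while the bar's rear edge (182–283, 304) matches it. So the block sits roughly 3 mm forward in the grip. I'll check that with the top crop (block rear edge at column 515, end face at 502).

Run:
```python
from h import *
p=ctrl.get_state()['tool_pos'];z0=p[2]-.0825
T=lambda x,y,z:(px2w('top',((x-420+.5)/6.333-.5+340,(y+.5)/6.333-.5+178),z)*1000).round(1)
S=lambda x,y,z:(px2w('side',((x+.5)/6.857-.5+275,(y+.5)/6.857-.5+270),z)*1000).round(1)
print('top rear',T(515,97,z0+.024),T(515,157,z0+.024),'end',T(502,77,.04),T(502,188,.04))
print('side front',S(179,236,z0+.024),S(279,222,z0+.024),'bot',S(178,290,z0),S(275,280,z0),'bar rear',S(182,309,.036),S(283,299,.036))
plan(.5818,-.1715,.1,-1.1)
```

```text
top rear [ 594.8 -137.3   65.6] [ 568.2 -136.5   65.6] end [ 606.4 -135.9   40. ] [ 556.3 -134.4   40. ]
side front [ 564.6 -212.6   65.6] [ 591.4 -212.    65.6] bot [ 565.7 -208.7   41.6] [ 591.9 -209.5   41.6] bar rear [ 566.6 -210.3   36. ] [ 593.9 -211.3   36. ]
t 27.75 tcp [ 0.5811 -0.174   0.1241] ang y -1.1 zaxis [ 2.e-04 -1.e-04 -1.e+00] F [ 0.2  0.  -2.4] w 0.0246 gf 59.7 q [-21.5  17.2  93.6   0.   69.2 -20.4]
mm [  0.7   2.5 -24.1] wz -0.0 dx,dy,dz [0.0083 0.0022 0.0804]
```

>>> {"op": "play_rows", "data": {"targets": [{"dx":0.005,"dy":0.0025,"dz":0,"wx":0,"wy":0,"wz":0,"claw":-1},{"dx":0,"dy":0,"dz":0,"wx":0,"wy":0,"wz":0,"claw":-1},{"dx":0,"dy":0,"dz":0.01,"wx":0,"wy":0,"wz":0,"claw":-1},{"dx":0,"dy":0,"dz":0.01,"wx":0,"wy":0,"wz":0,"claw":-1},{"dx":0,"dy":0,"dz":0.01,"wx":0,"wy":0,"wz":0,"claw":-1},{"dx":0,"dy":0,"dz":0.01,"wx":0,"wy":0,"wz":0,"claw":-1},{"dx":0,"dy":0,"dz":0.01,"wx":0,"wy":0,"wz":0,"claw":-1},{"dx":0,"dy":0,"dz":0,"wx":0,"wy":0,"wz":0,"claw":-1},{"dx":0,"dy":0,"dz":0,"wx":0,"wy":0,"wz":0,"claw":-1},{"dx":0,"dy":0,"dz":0,"wx":0,"wy":0,"wz":0,"claw":-1}]}}

```text
t: 28.75
tool_pos: [0.5819, -0.1725, 0.1092]
tcp_rot: [[0.019, 1.0, 0.0], [1.0, -0.019, -0.0], [-0.0, 0.0, -1.0]]
ft_force: [0.3, 0.2, -3.0]
gripper_width: 0.0244
gripper_force: 59.7
```

>>> {"op": "play_rows", "data": {"targets": [{"dx":0,"dy":0,"dz":0.006,"wx":0,"wy":0,"wz":0,"claw":-1},{"dx":0,"dy":0,"dz":0.006,"wx":0,"wy":0,"wz":0,"claw":-1},{"dx":0,"dy":0,"dz":0.006,"wx":0,"wy":0,"wz":0,"claw":-1},{"dx":0,"dy":0,"dz":0.006,"wx":0,"wy":0,"wz":0,"claw":-1},{"dx":0,"dy":0,"dz":0.004,"wx":0,"wy":0,"wz":0,"claw":-1},{"dx":0,"dy":0,"dz":0,"wx":0,"wy":0,"wz":0,"claw":-1},{"dx":0,"dy":0,"dz":0,"wx":0,"wy":0,"wz":0,"claw":-1},{"dx":0,"dy":0,"dz":0,"wx":0,"wy":0,"wz":0,"claw":-1},{"dx":0,"dy":0,"dz":0,"wx":0,"wy":0,"wz":0,"claw":-1},{"dx":0,"dy":0,"dz":0,"wx":0,"wy":0,"wz":0,"claw":-1}]}}

```text
t: 29.75
tool_pos: [0.5819, -0.1725, 0.1007]
tcp_rot: [[0.019, 1.0, 0.0], [1.0, -0.019, -0.0], [-0.0, 0.0, -1.0]]
ft_force: [0.2, -0.0, -2.9]
gripper_width: 0.024
gripper_force: 59.7
```

>>> {"op": "play_rows", "data": {"targets": [{"dx":0,"dy":0,"dz":0.004,"wx":0,"wy":0,"wz":0,"claw":-1},{"dx":0,"dy":0,"dz":0.004,"wx":0,"wy":0,"wz":0,"claw":-1},{"dx":0,"dy":0,"dz":0.004,"wx":0,"wy":0,"wz":0,"claw":-1},{"dx":0,"dy":0,"dz":0.003,"wx":0,"wy":0,"wz":0,"claw":-1},{"dx":0,"dy":0,"dz":0.001,"wx":0,"wy":0,"wz":0,"claw":-1},{"dx":0,"dy":0,"dz":0,"wx":0,"wy":0,"wz":0,"claw":-1},{"dx":0,"dy":0,"dz":0,"wx":0,"wy":0,"wz":0,"claw":-1},{"dx":0,"dy":0,"dz":0,"wx":0,"wy":0,"wz":0,"claw":-1},{"dx":0,"dy":0,"dz":0,"wx":0,"wy":0,"wz":0,"claw":-1},{"dx":0,"dy":0,"dz":0,"wx":0,"wy":0,"wz":0,"claw":-1}]}}

```text
t: 30.75
tool_pos: [0.5819, -0.1724, 0.0974]
tcp_rot: [[0.019, 1.0, -0.0], [1.0, -0.019, -0.0], [-0.0, -0.0, -1.0]]
ft_force: [-7.6, 3.1, 11.4]
gripper_width: 0.0247
gripper_force: 61.5
```

>>> {"op": "play_rows", "data": {"targets": [{"dx":0,"dy":0,"dz":0,"wx":0,"wy":0,"wz":0,"claw":0.2},{"dx":0,"dy":0,"dz":0,"wx":0,"wy":0,"wz":0,"claw":0.2},{"dx":0,"dy":0,"dz":0,"wx":0,"wy":0,"wz":0,"claw":0.2},{"dx":0,"dy":0,"dz":0,"wx":0,"wy":0,"wz":0,"claw":0.2},{"dx":0,"dy":0,"dz":-0.03,"wx":0,"wy":0,"wz":0,"claw":0.2},{"dx":0,"dy":0,"dz":-0.08,"wx":0,"wy":0,"wz":0,"claw":0.2},{"dx":0,"dy":0,"dz":-0.1,"wx":0,"wy":0,"wz":0,"claw":0.2},{"dx":0,"dy":0,"dz":-0.06,"wx":0,"wy":0,"wz":0,"claw":0.2},{"dx":0,"dy":0,"dz":0,"wx":0,"wy":0,"wz":0,"claw":0.2},{"dx":0,"dy":0,"dz":0,"wx":0,"wy":0,"wz":0,"claw":0.2}]}}

```text
t: 31.75
tool_pos: [0.5821, -0.1725, 0.1774]
tcp_rot: [[0.019, 1.0, 0.001], [1.0, -0.019, -0.0], [-0.0, 0.001, -1.0]]
ft_force: [-0.3, -0.2, -0.7]
gripper_width: 0.0514
gripper_force: 0.0
```

Run:
```python
from h import *
import cv2
plan(.6271,-.0932,.126,-1.1)
# block edges in side image by threshold
s=ctrl.snapshot("side")
g=cv2.cvtColor(s,cv2.COLOR_RGB2GRAY);u=np.array([-.0192,-.9998,0]);v=np.array([.9998,-.0192,0])
for y in(-.008,0.003,.009):
    xs=np.arange(-.1,0,.001)
    P=np.array([w2px('side',np.array([.5806,-.2276,.038])+u*x+v*y) for x in xs]).astype(np.float32)
    val=cv2.remap(g,P[:,0][None],P[:,1][None],cv2.INTER_LINEAR)[0]
    print(y,' '.join(f'{int(round(x*1000))}:{a}' for x,a in list(zip(xs,val))[::2]))
```

```text
t 31.75 tcp [ 0.5821 -0.1725  0.1774] ang y -1.1 zaxis [ 1.1e-03 -4.0e-04 -1.0e+00] F [-0.3 -0.2 -0.7] w 0.0514 gf 0.0 q [-21.3  13.7  91.7  -0.   74.5 -20.2]
mm [ 45.   79.3 -51.4] wz 0.0 dx,dy,dz [0.2673 0.1449 0.1712]
-0.008 -100:130 -98:134 -96:143 -94:145 -92:146 -90:148 -88:162 -86:175 -84:184 -82:186 -80:186 -78:185 -76:186 -74:187 -72:188 -70:189 -68:189 -66:189 -64:188 -62:189 -60:189 -58:189 -56:189 -54:189 -52:190 -50:189 -48:189 -46:190 -44:190 -42:190 -40:190 -38:190 -36:191 -34:190 -32:190 -30:188 -28:186 -26:188 -24:189 -22:185 -20:173 -18:158 -16:155 -14:170 -12:185 -10:193 -8:194 -6:193 -4:193 -2:194
0.003 -100:134 -98:128 -96:127 -94:131 -92:136 -90:146 -88:159 -86:175 -84:177 -82:174 -80:169 -78:172 -76:178 -74:183 -72:188 -70:190 -68:190 -66:190 -64:190 -62:190 -60:190 -58:191 -56:191 -54:191 -52:191 -50:192 -48:193 -46:193 -44:192 -42:193 -40:194 -38:194 -36:192 -34:189 -32:184 -30:179 -28:178 -26:183 -24:190 -22:190 -20:179 -18:164 -16:156 -14:166 -12:179 -10:182 -8:184 -6:187 -4:192 -2:194
0.009 -100:151 -98:164 -96:173 -94:168 -92:159 -90:149 -88:156 -86:167 -84:176 -82:180 -80:181 -78:182 -76:182 -74:181 -72:181 -70:182 -68:183 -66:181 -64:180 -62:180 -60:182 -58:182 -56:181 -54:181 -52:181 -50:183 -48:184 -46:183 -44:183 -42:185 -40:186 -38:185 -36:183 -34:184 -32:186 -30:185 -28:184 -26:185 -24:185 -22:180 -20:168 -18:152 -16:149 -14:162 -12:172 -10:177 -8:179 -6:181 -4:179 -2:178
```

>>> {"op": "play_rows", "data": {"targets": [{"dx":0.06,"dy":0.035,"dz":0,"wx":0,"wy":0,"wz":0,"claw":0.2},{"dx":0.08,"dy":0.045,"dz":0,"wx":0,"wy":0,"wz":0,"claw":0.2},{"dx":0.08,"dy":0.045,"dz":0,"wx":0,"wy":0,"wz":0,"claw":0.2},{"dx":0.047,"dy":0.02,"dz":0,"wx":0,"wy":0,"wz":0,"claw":0.2},{"dx":0,"dy":0,"dz":0,"wx":0,"wy":0,"wz":0,"claw":0.2},{"dx":0,"dy":0,"dz":0.05,"wx":0,"wy":0,"wz":0,"claw":0.2},{"dx":0,"dy":0,"dz":0.06,"wx":0,"wy":0,"wz":0,"claw":0.2},{"dx":0,"dy":0,"dz":0.04,"wx":0,"wy":0,"wz":0,"claw":0.2},{"dx":0,"dy":0,"dz":0.02,"wx":0,"wy":0,"wz":0,"claw":0.2},{"dx":0,"dy":0,"dz":0,"wx":0,"wy":0,"wz":0,"claw":0.2}], "grip_force": 20}}

```text
t: 32.8
tool_pos: [0.6257, -0.0937, 0.1241]
tcp_rot: [[0.02, 1.0, -0.003], [1.0, -0.02, 0.001], [0.0, -0.003, -1.0]]
ft_force: [0.4, 0.6, -0.4]
gripper_width: 0.0512
gripper_force: 0.0
```

>>> {"op": "play_rows", "data": {"targets": [{"dx":0,"dy":0,"dz":0,"wx":0,"wy":0,"wz":0,"claw":-1},{"dx":0,"dy":0,"dz":0,"wx":0,"wy":0,"wz":0,"claw":-1},{"dx":0,"dy":0,"dz":0,"wx":0,"wy":0,"wz":0,"claw":-1},{"dx":0,"dy":0,"dz":0,"wx":0,"wy":0,"wz":0,"claw":-1},{"dx":0,"dy":0,"dz":0,"wx":0,"wy":0,"wz":0,"claw":-1},{"dx":0,"dy":0,"dz":0,"wx":0,"wy":0,"wz":0,"claw":-1},{"dx":0,"dy":0,"dz":0,"wx":0,"wy":0,"wz":0,"claw":-1},{"dx":0,"dy":0,"dz":0,"wx":0,"wy":0,"wz":0,"claw":-1},{"dx":0,"dy":0,"dz":0,"wx":0,"wy":0,"wz":0,"claw":-1},{"dx":0,"dy":0,"dz":0,"wx":0,"wy":0,"wz":0,"claw":-1}]}}

```text
t: 33.8
tool_pos: [0.6277, -0.0933, 0.1269]
tcp_rot: [[0.019, 1.0, 0.002], [1.0, -0.019, -0.0], [-0.0, 0.002, -1.0]]
ft_force: [2.5, -0.1, 6.3]
gripper_width: 0.013
gripper_force: 20.7
```

Run:
```python
from h import *
s=st();p=s['tool_pos'][:2];R=s['tcp_rot']
piv=np.array([.5823,-.1256]);d=p-piv;r=np.hypot(*d);a0=np.arctan2(d[1],d[0]);print(r,np.degrees(a0))
a1=np.radians(-91.1)
N=20
A=np.linspace(a0,a1,N+1);prev=p
for a in A[1:]:
    q=piv+.056*np.array([np.cos(a),np.sin(a)]);e=np.append(q-prev,0);prev=q
    print(round(np.degrees(a)),((R.T@e)[:2]/.3).round(4))
```

```text
t 33.8 tcp [ 0.6277 -0.0933  0.1269] ang y -1.09 zaxis [ 2.1e-03 -4.0e-04 -1.0e+00] F [ 2.5 -0.1  6.3] w 0.013 gf 20.7 q [-13.1  20.8  88.8   0.   70.2 -12. ]
0.055684864410931144 35.41645153898376
29 [-0.0166  0.0122]
23 [-0.0183  0.0094]
16 [-0.0193  0.0073]
10 [-0.02    0.0051]
4 [-0.0204  0.0029]
-3 [-0.0206  0.0006]
-9 [-0.0205 -0.0017]
-15 [-0.0202 -0.0039]
-22 [-0.0197 -0.0061]
-28 [-0.0189 -0.0082]
-34 [-0.0179 -0.0103]
-40 [-0.0166 -0.0122]
-47 [-0.0152 -0.0139]
-53 [-0.0135 -0.0155]
-59 [-0.0118 -0.0169]
-66 [-0.0098 -0.0181]
-72 [-0.0078 -0.0191]
-78 [-0.0056 -0.0198]
-85 [-0.0034 -0.0203]
-91 [-0.0011 -0.0206]
```

>>> {"op": "play_rows", "data": {"targets": [{"dx":-0.0166,"dy":0.0122,"dz":-0.004,"wx":0,"wy":0,"wz":0,"claw":-1},{"dx":-0.0183,"dy":0.0094,"dz":0,"wx":0,"wy":0,"wz":0,"claw":-1},{"dx":-0.0193,"dy":0.0073,"dz":0,"wx":0,"wy":0,"wz":0,"claw":-1},{"dx":-0.02,"dy":0.0051,"dz":0,"wx":0,"wy":0,"wz":0,"claw":-1},{"dx":-0.0204,"dy":0.0029,"dz":0,"wx":0,"wy":0,"wz":0,"claw":-1},{"dx":-0.0206,"dy":0.0006,"dz":0,"wx":0,"wy":0,"wz":0,"claw":-1},{"dx":-0.0205,"dy":-0.0017,"dz":0,"wx":0,"wy":0,"wz":0,"claw":-1},{"dx":-0.0202,"dy":-0.0039,"dz":0,"wx":0,"wy":0,"wz":0,"claw":-1},{"dx":-0.0197,"dy":-0.0061,"dz":0,"wx":0,"wy":0,"wz":0,"claw":-1},{"dx":-0.0189,"dy":-0.0082,"dz":0,"wx":0,"wy":0,"wz":0,"claw":-1}]}}

```text
t: 34.8
tool_pos: [0.6329, -0.153, 0.1273]
tcp_rot: [[0.02, 1.0, 0.006], [1.0, -0.02, -0.002], [-0.002, 0.006, -1.0]]
ft_force: [14.7, -0.9, -7.9]
gripper_width: 0.013
gripper_force: 19.8
```

>>> {"op": "play_rows", "data": {"targets": [{"dx":-0.0179,"dy":-0.0103,"dz":0,"wx":0,"wy":0,"wz":0,"claw":-1},{"dx":-0.0166,"dy":-0.0122,"dz":0,"wx":0,"wy":0,"wz":0,"claw":-1},{"dx":-0.0152,"dy":-0.0139,"dz":0,"wx":0,"wy":0,"wz":0,"claw":-1},{"dx":-0.0135,"dy":-0.0155,"dz":0,"wx":0,"wy":0,"wz":0,"claw":-1},{"dx":-0.0118,"dy":-0.0169,"dz":0,"wx":0,"wy":0,"wz":0,"claw":-1},{"dx":-0.0098,"dy":-0.0181,"dz":0,"wx":0,"wy":0,"wz":0,"claw":-1},{"dx":-0.0078,"dy":-0.0191,"dz":0,"wx":0,"wy":0,"wz":0,"claw":-1},{"dx":-0.0056,"dy":-0.0198,"dz":0,"wx":0,"wy":0,"wz":0,"claw":-1},{"dx":0,"dy":0,"dz":0,"wx":0,"wy":0,"wz":0,"claw":-1},{"dx":0,"dy":0,"dz":0,"wx":0,"wy":0,"wz":0,"claw":-1}]}}

```text
t: 35.8
tool_pos: [0.5932, -0.1847, 0.1282]
tcp_rot: [[0.021, 1.0, 0.003], [1.0, -0.021, -0.006], [-0.006, 0.003, -1.0]]
ft_force: [2.0, -14.1, 1.2]
gripper_width: 0.013
gripper_force: 20.9
```

```bash
python3 -c "
from h import *
plan(.5812,-.1816,.128,-1.1)"
```

```text
t 35.8 tcp [ 0.5932 -0.1847  0.1282] ang y -1.2 zaxis [ 0.0029 -0.0065 -1.    ] F [  2.  -14.1   1.2] w 0.013 gf 20.9 q [-21.9  18.8  91.2  -0.3  69.7 -20.6]
mm [-12.    3.1  -0.2] wz -0.0011 dx,dy,dz [ 0.0097 -0.0401  0.0005]
```

>>> {"op": "play_rows", "data": {"targets": [{"dx":-0.01,"dy":-0.012,"dz":0,"wx":0,"wy":0,"wz":0,"claw":-1},{"dx":-0.002,"dy":-0.012,"dz":0,"wx":0,"wy":0,"wz":0,"claw":-1},{"dx":0,"dy":-0.012,"dz":0,"wx":0,"wy":0,"wz":0,"claw":-1},{"dx":0,"dy":-0.006,"dz":0,"wx":0,"wy":0,"wz":0,"claw":-1},{"dx":0,"dy":-0.004,"dz":0,"wx":0,"wy":0,"wz":0,"claw":-1},{"dx":0,"dy":-0.004,"dz":0,"wx":0,"wy":0,"wz":0,"claw":-1},{"dx":0,"dy":0,"dz":0,"wx":0,"wy":0,"wz":0,"claw":-1},{"dx":0,"dy":0,"dz":0,"wx":0,"wy":0,"wz":0,"claw":-1},{"dx":0,"dy":0,"dz":0,"wx":0,"wy":0,"wz":0,"claw":-1},{"dx":0,"dy":0,"dz":0,"wx":0,"wy":0,"wz":0,"claw":-1}]}}

```text
t: 36.8
tool_pos: [0.5801, -0.1853, 0.1281]
tcp_rot: [[0.02, 1.0, 0.007], [1.0, -0.02, -0.003], [-0.003, 0.007, -1.0]]
ft_force: [15.2, -6.6, -5.7]
gripper_width: 0.0128
gripper_force: 20.7
```

>>> {"op": "play_rows", "data": {"targets": [{"dx":0,"dy":0.005,"dz":0,"wx":0,"wy":0,"wz":0,"claw":-1},{"dx":0,"dy":0,"dz":0,"wx":0,"wy":0,"wz":0,"claw":0},{"dx":0,"dy":0,"dz":0,"wx":0,"wy":0,"wz":0,"claw":0},{"dx":0,"dy":0,"dz":0,"wx":0,"wy":0,"wz":0,"claw":0},{"dx":0,"dy":0,"dz":-0.03,"wx":0,"wy":0,"wz":0,"claw":0},{"dx":0,"dy":0,"dz":-0.08,"wx":0,"wy":0,"wz":0,"claw":0},{"dx":0,"dy":0,"dz":-0.1,"wx":0,"wy":0,"wz":0,"claw":0},{"dx":0.12,"dy":0,"dz":-0.06,"wx":0,"wy":0,"wz":0,"claw":0},{"dx":0.12,"dy":0,"dz":0,"wx":0,"wy":0,"wz":0,"claw":0},{"dx":0.12,"dy":0,"dz":0,"wx":0,"wy":0,"wz":0,"claw":0}]}}

```text
t: 37.8
tool_pos: [0.5816, -0.0749, 0.21]
tcp_rot: [[0.02, 1.0, 0.002], [1.0, -0.02, -0.001], [-0.0, 0.002, -1.0]]
ft_force: [-1.0, 0.7, -0.1]
gripper_width: 0.0428
gripper_force: 0.0
```

>>> {"op": "play_rows", "data": {"targets": [{"dx":0.15,"dy":0,"dz":0,"wx":0,"wy":0,"wz":0,"claw":0},{"dx":0.15,"dy":0,"dz":0,"wx":0,"wy":0,"wz":0,"claw":0},{"dx":0.12,"dy":0,"dz":0,"wx":0,"wy":0,"wz":0,"claw":0},{"dx":0,"dy":0,"dz":0,"wx":0,"wy":0,"wz":0,"claw":0},{"dx":0,"dy":0,"dz":0,"wx":0,"wy":0,"wz":0,"claw":0},{"dx":0,"dy":0,"dz":0,"wx":0,"wy":0,"wz":0,"claw":0},{"dx":0,"dy":0,"dz":0,"wx":0,"wy":0,"wz":0,"claw":0},{"dx":0,"dy":0,"dz":0,"wx":0,"wy":0,"wz":0,"claw":0},{"dx":0,"dy":0,"dz":0,"wx":0,"wy":0,"wz":0,"claw":0},{"dx":0,"dy":0,"dz":0,"wx":0,"wy":0,"wz":0,"claw":0}]}}

```text
t: 38.8
tool_pos: [0.5837, 0.0498, 0.208]
tcp_rot: [[0.02, 1.0, -0.0], [1.0, -0.02, 0.0], [0.0, -0.0, -1.0]]
ft_force: [-0.2, -0.7, 1.0]
gripper_width: 0.0427
gripper_force: 0.0
```

Run:
```python
from h import *
import cv2
st()
u=np.array([-.0192,-.9998,0]);v=np.array([.9998,-.0192,0]);O=np.array([.5806,-.2276,0])
for n in('top','side'):
    im=ctrl.snapshot(n);g=cv2.cvtColor(im,cv2.COLOR_RGB2GRAY)
    # knob: dark pixels in the region over trough
    c=w2px(n,O+u*-.046+[0,0,.061]).astype(int);x0,y0=c-22
    m=(g[y0:y0+44,x0:x0+44]<60).astype(np.uint8)
    k,l,sts,cen=cv2.connectedComponentsWithStats(m)
    for i in range(1,k):
        if sts[i,4]>6:
            w=px2w(n,cen[i]+[x0,y0],.061 if n=='side' else .074);d=w-(O+u*-.102);print(n,'dark',(cen[i]+[x0,y0]).round(1),sts[i,4],'fix xy rel pivot',(d@u).round(4),(d@v).round(4),'ang',np.arctan2(d@v,d@u).round(3))
```

```text
t 38.8 tcp [0.5837 0.0498 0.208 ] ang y -1.14 zaxis [-1.e-04  0.e+00 -1.e+00] F [-0.2 -0.7  1. ] w 0.0427 gf 0.0 q [-0.1  9.  93.8  0.  77.2  1. ]
top dark [369.8 197.5] 16 fix xy rel pivot 0.0523 -0.0013 ang -0.024
side dark [304.8 293.1] 44 fix xy rel pivot 0.0566 -0.0024 ang -0.043
```

```bash
python3 -c "
from bench import ctrl
print(ctrl.finish_job())"
```

```text
the job is handed in; nothing more can be done
None
```

I've handed the job in. By force and camera readings the pin bar is home against the stop, the lock block is flat behind it and the strap is closed, but the hand-in gave no verdict, so I can't confirm a pass.

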